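# Lift a phone off the preheater with a spatula

### The arm

A 6-joint arm with a two-finger parallel gripper is mounted at the origin on the work surface. World frame = base frame: x ahead of the robot, y to its left, z up, the work surface at z = 0. Lengths are in mm, angles in rad, forces in N, time in s.
With the tool pointing down it reaches from about 350 to 875 mm from the base axis. Payload 4.2 kg.
Tool frame: the origin (TCP) lies on the mounting face of the last link; the fingertips stand 173 mm ahead of it and the grasp point (between the pads) lies 155 mm ahead of it; z points along the fingers, y is the direction in which the jaws open and shut (so a half turn about z gives the same grasp; the last joint's range is limited). The gripper opens to 85 mm and grips with 20 to 120 N. Pads are 22 mm wide; open, the fingers measure 114 mm over their backs; the gripper's body (76 mm by 85 mm) begins 54 mm behind the grasp point. The pads swing forward as they close: fully open they stand 13 mm farther back than shut.
Start: joints at [-1.075, 0.385, 0.008, 0, -1.194, -0.259], TCP at [146.638, -607.534, 404.712] pointing down, gripper open.
Joint ranges: [-3.14, 3.14], [-1.21, 2.06], [-1.07, 1.41], [-3.16, 2.05], [-2.99, -0.16], [-3.1, 3.1]. Speed limits (rad/s): [2.79, 2.79, 3.14, 3.14, 3.14, 3.14].

### API

Orientations are given as a unit quaternion [x, y, z, w].
In Python, from bench import arm gives the robot as it stands.
- The arm moves only by the shell command python3 -m jog 'ROWS' [OPENING]. ROWS is JSON, a list that holds one entry, the list of rows, each a list of 4 numbers: the shift along the tool's x, y, z in mm, then the turn about the tool's z in degrees. In form: [[[x, y, z, spin], ...]]. A call has exactly 5 rows; each row is the pose to reach, as a shift and turn from the pose measured when the call began, along the tool's axes at that moment; what a row does not reach only later rows make up. A row lasts 1/8 s, in which the tool goes at most 62.5 mm and 10.7 degrees, less where a joint would pass 70% of its speed; a pose out of reach is approached as far as the arm can. A call with a gripper value outside its range is refused whole. OPENING is the finger opening in mm, from 0 to 85.4, set as the call begins (- or left out, the last holds). The fingers move at their own pace and stop on an object; the grip force is fixed at half the most. Time passes only in rows, so rows that repeat a pose let the fingers close, or fill a call up. It gives the time, the measured TCP pose, the force and the opening at its end, in the units of the state.
- arm.read_state(): the state, without advancing time (a new reading comes with each control period).
- arm.get_image(name): name is "side" or "top" or "wrist"; returns (picture, depth): 480x640x3 uint8, blue, green, red; 480x640 float32, mm along the optical axis (not along the pixel's ray), 0 where there is no reading.
- arm.camera_params(name): a dict with "mtx" (3x3 intrinsics, pixels), "k1" (the pictures are not rectified: a ray, as slopes to the right and down, at radius r is drawn at 1 + k1 r^2 times it, then the intrinsics apply), "R" (3x3) and "t" (3): a world point X has camera coordinates R X + t. Camera axes: x right, y down, z forward; pixel columns grow to the right and rows downward; lengths in mm; the calibration is good to about 2 mm. A picture is of the moment at which its call begins: read the wrist's pose just before it. camera_params takes no time and is no camera call; for the wrist camera it gives the pose at the moment of the call.
- arm.job_done(): hands the job in, once; it reports no verdict.
The state is a dict: "clock": time; "joints": joint angles; "joint_vel": joint speeds; "joint_efforts": joint torques, N m; "position": TCP position; "ee_rot": TCP orientation; "contact_force": force on the tool from outside, world axes, zero at the start; "wrist_torque": the same for the moment, N m; "gripper_width": finger opening in mm.
Only numpy, scipy, OpenCV 4.12 (cv2) and the standard library are available. Lean on these libraries where they do the work, as an engineer would, in place of code of your own. Each camera call takes 0.05 s, during which the arm holds its last target.

### The job

Slide the spatula under the phone on the preheater plate (the stop bar behind it can hold it for you), lift it out from under the ring lamp and lay it gently on the cradle, flat on the two ribs between the end lips and fully on the ribs, without touching the phone with the fingers. Then stand the spatula back on its blade on the bench, clear of the cradle, and let go. Press lightly, do not bump the lamp and leave the other things on the bench where they are.

Things in the scene. Friction and masses are not known exactly. Their poses are not given: they have to be found in the camera images.
- phone: The phone to move: dark slab 76 (its x) x 150 (y) x 9 mm, about 0.18 kg, glass up on the preheater plate, long side along the stop bar, some way short of it. Origin: centre of its underside. It is heavy along the far long edge: its centre of mass is 17 mm to +x of the middle. The underside is bevelled along the near long edge, from 2.4 mm up at the edge to nothing 8 mm in.
- plate: Fixed preheater, 210 x 200 mm grey box, an aluminium plate on top, 50 mm above the origin (underside centre), from x = -90 to 105 mm and 95 mm to each side in y. Its x axis points roughly away from the robot; the -x side is open. A steel stop bar, 170 mm long in y, 12 thick, 10 high, is clamped across it beyond the phone: its near face is anywhere from x = 50 to 90 mm.
- plate_top (a point): Point on the plate's surface right above the plate's origin; axes as the plate's. The phone slides in +x until it meets the stop bar.
- lamp: Fixed white ring lamp over the plate, always the same relative to it. Origin: on the bench under the ring's centre. The ring has outer radius 116 mm, inner 92 mm, and spans 199 to 222 mm above the bench; its post (16 mm thick, foot 110 mm across) stands 125 mm from the centre at +x. The ring's near edge is 40 mm on the robot's side of the plate's centre.
- spatula: Steel spatula standing by itself on its blade, 0.15 kg. Blade 86 (x) x 60 (y) x 2 mm; origin: centre of its underside; +x is the front edge. From the rear edge the handle rises, leaning back to -x, 35 deg from vertical. Its black rubber grip, 16 mm wide across y, 22 mm deep, runs from 40 to 130 mm along the handle.
- spatula_grip (a point): Point on the handle's centre line, 80 mm from the blade along the handle (87.9 mm behind and 67.5 mm above the spatula's origin); axes as the spatula's. A good place to grip across y, with the fingers pointing down along the handle, 35 deg from vertical.
- spatula_tip (a point): Middle of the blade's front edge, underside.
- cradle: Fixed grey and black cradle, base 130 (x) x 190 (y) x 10 mm, origin: centre of its underside, open to -x and +x. Two ribs, 100 mm long in x, 14 wide, at y = +-58 mm, carry the phone (long side along y) on their tops, 40 mm above the origin. Outside them end lips stand 48 mm high, inner faces at y = +-81 mm. The spatula goes down between the ribs (102 mm gap).
- old_phone: Bystander: another phone of the same kind, lying on the bench itself, not on the plate.
- screw_tray: Bystander: clear open tray 80 x 110 x 22 mm.
- jar: Bystander: jar, 52 mm across, 60 high.
- tape: Bystander: roll of tape, 72 mm across, 20 high.
- tweezers: Bystander: tweezers, 120 mm long along x, 8 high, lying on the bench.
- driver: Bystander: small screwdriver, 150 mm long, 16 high.
- flux: Bystander: small bottle, 32 mm across, 90 high.
There are look-alikes about, which are no part of the job. Leave any pink look-alike of the phone alone.

How it is judged:
By the outcome, as a careful person would: the job done as asked, in the order asked, and still so for the second after the job is handed in, with the robot touching nothing.
It also fails if it takes over 72 s, if anything falls off the work surface, if the arm or the gripper's body presses on something with over 40 N, if the wrist force passes 120 N, or if a joint passes its speed limit or range.

## Working session

There is one attempt and no reset: what is moved stays moved. The work goes in short steps, Python scripts to look and compute and a shell command to move; the robot and the scene stay as the last step left them, time stands still between calls to the robot, and variables do not carry over. Pictures are saved under pics/ and viewed, and the job is handed in when it is done.

I'll start by looking at the scene from the fixed cameras.

```bash
ls; mkdir -p pics; python3 - <<'E'
from bench import arm
import cv2,numpy as np
s=arm.read_state(); print({k:np.round(v,3).tolist() for k,v in s.items()})
for n in ("top","side"):
    im,d=arm.get_image(n); cv2.imwrite(f"pics/{n}0.png",im); np.save(f"pics/{n}0_d.npy",d)
    p=arm.camera_params(n); print(n,{k:np.round(v,4).tolist() for k,v in p.items()}, (d>0).mean())
E
```

```text
pics
{'clock': 0.0, 'joints': [-1.075, 0.386, 0.007, -0.0, -1.194, -0.259], 'joint_vel': [0.0, -0.001, -0.001, 0.002, -0.001, -0.001], 'joint_efforts': [0.0, -39.229, 18.84, 4.186, -0.005, 0.0], 'position': [146.618, -607.348, 403.614], 'ee_rot': [-0.118, 0.993, 0.001, -0.0], 'contact_force': [-0.299, -0.886, -0.441], 'wrist_torque': [0.024, 0.051, 0.016], 'gripper_width': 85.393}
top {'mtx': [[497.9151, 0.0, 319.9919], [0.0, 497.9151, 234.9672], [0.0, 0.0, 1.0]], 'k1': 0.0417, 'R': [[-0.0006, -0.9997, 0.025], [-0.9961, -0.0016, -0.0887], [0.0887, -0.025, -0.9957]], 't': [37.6529, 590.7429, 1348.1833]} 0.9959114583333334
side {'mtx': [[610.8273, 0.0, 317.8368], [0.0, 610.8273, 237.625], [0.0, 0.0, 1.0]], 'k1': -0.2006, 'R': [[-0.9294, 0.3688, 0.0121], [0.2434, 0.6374, -0.7311], [-0.2773, -0.6766, -0.6822]], 't': [530.1884, -108.711, 2163.0384]} 0.9925520833333333
```

View pics/top0.png

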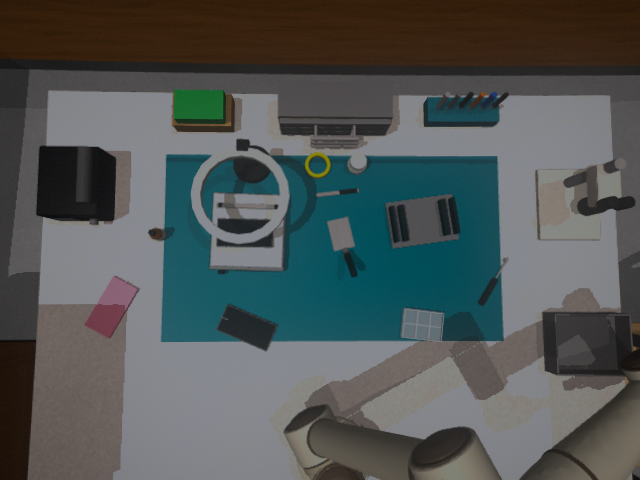

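View pics/side0.png

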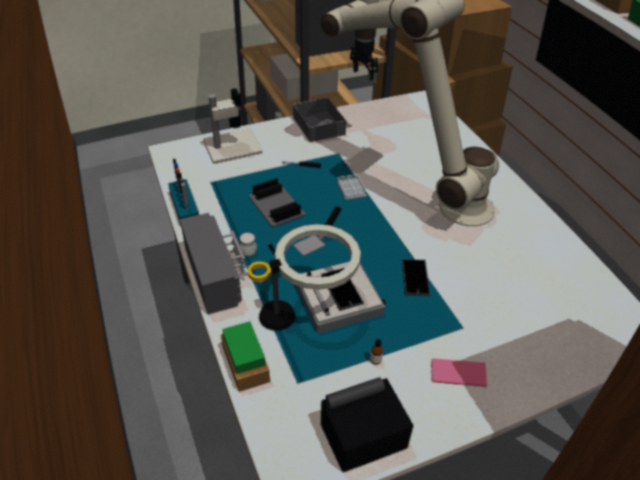

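The top view shows the spatula with its blade at about (341,233) and handle toward (350,262). The plate with the phone is at about (245,233), the ring lamp at (240,195) and the cradle at (423,221). The look-alikes are a pink phone at (112,307) and the old phone on the bench at (247,327). Next I'll enlarge and measure.

```bash
cat > h.py <<'E'
import numpy as np,cv2
from bench import arm
def rays(p,uv):
    K=p['mtx'];uv=np.atleast_2d(np.asarray(uv,float))
    xd=(uv-[K[0][2],K[1][2]])/[K[0][0],K[1][1]]
    x=xd.copy()
    for _ in range(20): x=xd/(1+p['k1']*(x**2).sum(1,keepdims=True))
    return np.c_[x,np.ones(len(x))]
def onplane(p,uv,z):
    R=np.array(p['R']);t=np.array(p['t']);r=rays(p,uv)@R; c=-R.T@t
    return c+r*((z-c[2])/r[:,2])[:,None]
def deproj(p,uv,d):
    R=np.array(p['R']);t=np.array(p['t'])
    return (rays(p,uv)*np.atleast_1d(d)[:,None]-t)@R
def proj(p,X):
    R=np.array(p['R']);t=np.array(p['t']);c=np.atleast_2d(X)@R.T+t
    x=c[:,:2]/c[:,2:];x=x*(1+p['k1']*(x**2).sum(1,keepdims=True));K=p['mtx']
    return x*[K[0][0],K[1][1]]+[K[0][2],K[1][2]]
def cloud(p,d,box):
    u0,v0,u1,v1=box;uu,vv=np.meshgrid(np.arange(u0,u1),np.arange(v0,v1))
    uv=np.c_[uu.ravel(),vv.ravel()];dd=d[v0:v1,u0:u1].ravel()
    X=deproj(p,uv,dd);X[dd==0]=np.nan
    return X.reshape(v1-v0,u1-u0,3)
def crop(im,box,s,f):
    u0,v0,u1,v1=box;cv2.imwrite(f,cv2.resize(im[v0:v1,u0:u1],None,fx=s,fy=s,interpolation=cv2.INTER_CUBIC))
E
python3 - <<'E'
from h import *
im=cv2.imread('pics/top0.png');im=cv2.convertScaleAbs(im,alpha=1.6)
crop(im,(180,130,380,280),4,'pics/c1.png');crop(im,(310,170,470,290),5,'pics/c2.png')
E
```

```text
(no output)
```

View pics/c1.png

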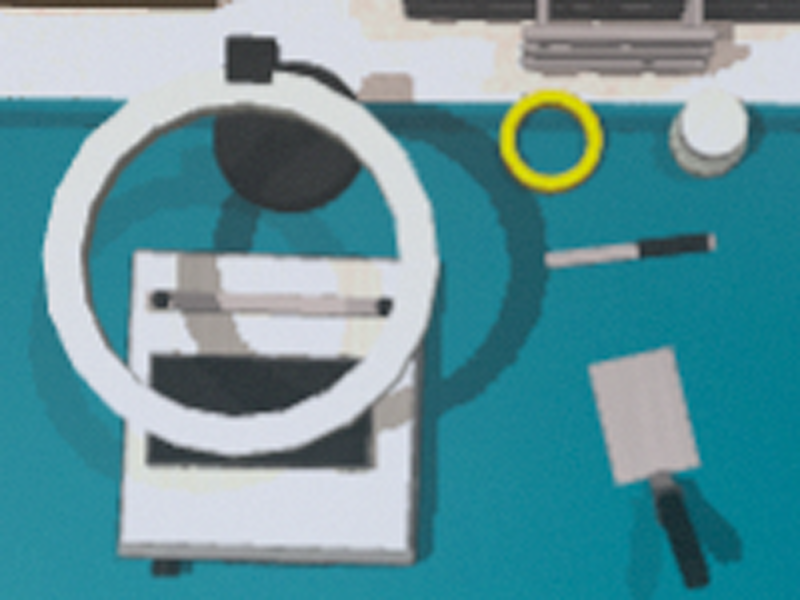

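View pics/c2.png

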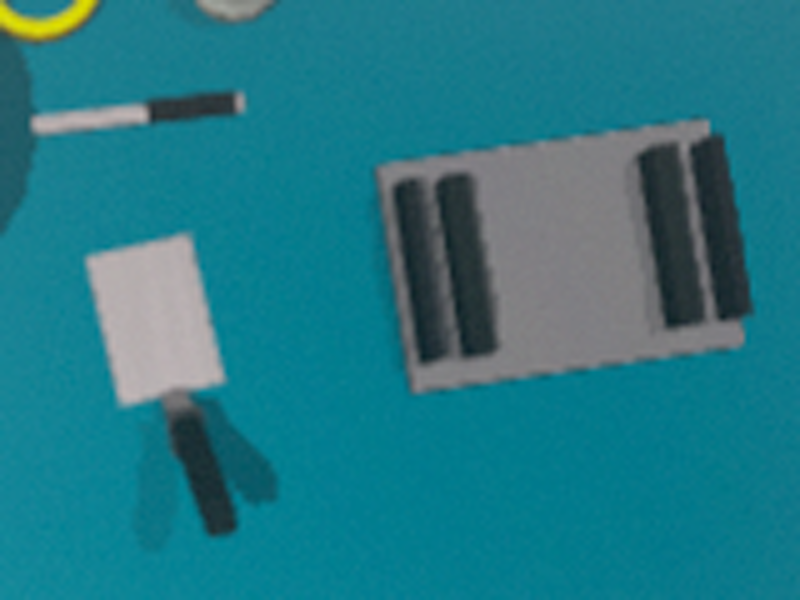

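```bash
python3 - <<'E'
from h import *
np.set_printoptions(precision=1,suppress=True)
p=arm.camera_params('top');d=np.load('pics/top0_d.npy')
f=lambda L,o,s:np.array(L,float)/s+np.array(o)-0.375
def show(n,L,o,s,z):
    uv=f(L,o,s);X=onplane(p,uv,z);print(n,'\n',X[:,:2]);return X[:,:2]
o=(180,130)
P=show('plate corners TL,BL,BR',[(133,252),(120,545),(413,552)],o,4,50)
ph=show('phone FL,NL,NR',[(150,354),(147,466),(373,466)],o,4,59)
sb=show('bar near edge L,R',[(150,309),(392,317)],o,4,60)
sp=show('blade FL,FR,RR,RL',[(588,366),(672,347),(700,468),(614,486)],o,4,2)
hd=show('handle top end',[(695,582)],o,4,110)
o=(310,170)
cr=show('cradle base FL,FR,NR,NL',[(377,166),(708,120),(744,347),(413,391)],o,5,10)
c=cr.mean(0);e=(cr[0]+cr[1]-cr[2]-cr[3]);print('cradle',c,np.degrees(np.arctan2(e[1],e[0])),[np.linalg.norm(cr[i]-cr[i-1]) for i in range(4)])
c=sp.mean(0);e=(sp[0]+sp[1]-sp[2]-sp[3]);print('spat',c,np.degrees(np.arctan2(e[1],e[0])),[np.linalg.norm(sp[i]-sp[i-1]) for i in range(4)])
e=P[1]-P[2];print('plate y dir',np.degrees(np.arctan2(-e[0],e[1])),np.linalg.norm(e)); e=P[0]-P[1];print('plate x dir',np.degrees(np.arctan2(e[1],e[0])),np.linalg.norm(e))
e=ph[1]-ph[2];print('phone ydir',np.degrees(np.arctan2(-e[0],e[1])),np.linalg.norm(e),np.linalg.norm(ph[0]-ph[1]))
e=sb[0]-sb[1];print('bar ydir',np.degrees(np.arctan2(-e[0],e[1])),np.linalg.norm(e))
# depth checks of planes & handle
C=cloud(p,d,(180,130,380,290))
print('z plate',np.nanmedian(C[115:132,40:90,2]),'bench',np.nanmedian(C[80:100,125:140,2]),'blade',np.nanmedian(C[95:112,152:168,2]))
s=C[118:150,160:182];m=s[...,2]>25
print('handle pts',len(s[m]));q=s[m]
for zl in range(25,130,15):
    k=(q[:,2]>=zl)&(q[:,2]<zl+15)
    if k.any(): print(zl,k.sum(),q[k].mean(0))
print(q[:,2].max())
E
```

```text
plate corners TL,BL,BR 
 [[703.3 328.9]
 [505.1 333.9]
 [500.2 138.4]]
phone FL,NL,NR 
 [[632.7 314.7]
 [557.4 315.4]
 [557.5 165.1]]
bar near edge L,R 
 [[662.9 315. ]
 [658.1 153. ]]
blade FL,FR,RR,RL 
 [[632.   18.7]
 [645.6 -40.6]
 [560.2 -59.8]
 [547.5   0.6]]
handle top end 
 [[479.6 -45.8]]
cradle base FL,FR,NR,NL 
 [[ 683.2 -145.6]
 [ 709.9 -333. ]
 [ 581.4 -350.1]
 [ 556.4 -164.2]]
cradle [ 632.7 -248.2] 7.984588299432654 [np.float64(128.19182158837748), np.float64(189.26918822170828), np.float64(129.6499510151454), np.float64(187.61837487305795)]
spat [596.3 -20.3] 12.365891475582321 [np.float64(86.44011706330973), np.float64(60.82788179900261), np.float64(87.58037936327615), np.float64(61.735977374168506)]
plate y dir -1.41533732900259 195.5535460594369
plate x dir -1.4496240057680274 198.29964793501043
phone ydir 0.04525911394849946 150.27119969669977 75.23949176224846
bar ydir -1.7078901335553038 162.07748106277367
z plate 50.99400804724651 bench 1.7912885951630384 blade 2.43707687651914
handle pts 197
25 9 [534.6 -31.6  32.2]
40 33 [538.9 -31.6  46.9]
55 26 [526.5 -34.6  63.1]
70 32 [517.1 -37.7  77.5]
85 32 [506.5 -40.9  93.1]
100 56 [490.2 -46.1 107.4]
115 9 [491.5 -47.3 115.9]
118.07636986775714
```

Measured positions (mm):

| Thing | Position | Yaw |
|---|---|---|
| Spatula | (596, -20) | 12.4° |
| Phone | x 557 to 633, y 165 to 315 | about 0° |
| Stop bar, near face | x about 660 | -1.5° |
| Cradle | (633, -248) | 8° |

The moves can't change the tool's tilt. I'll grip the leaning handle with vertical fingers, fairly high up, so the gripper body stays clear of the ring.

Three dark slabs could be the phone:
- (245,233) is on the plate, long side along the bar.
- (247,327) lies on the bench, so it is the old phone.
- (112,307) is pink, so it is a look-alike.

The one at (245,233) fits, because it alone lies on the plate. The enlarged crop c1 confirms it.

```bash
cat >> h.py <<'E'
from scipy.spatial.transform import Rotation as Ro
def goto(x,y,z,yaw):
    """shift in tool axes + spin to get TCP to x,y,z with spatula heading yaw deg (tool x = yaw+180)"""
    s=arm.read_state();R=Ro.from_quat(s['ee_rot']).as_matrix()
    dl=R.T@(np.array([x,y,z])-s['position'])
    h=np.degrees(np.arctan2(R[1,0],R[0,0]));spin=-((yaw+180-h+180)%360-180)
    print('t',round(s['clock'],2),'pos',np.round(s['position'],1),'yaw',round((h-180+180)%360-180,2),'tilt',np.round(R[:2,2],4),'shift',np.round(dl,1),'spin',round(spin,2),'F',np.round(s['contact_force'],1),'w',round(float(s['gripper_width']),1))
E
python3 - <<'E'
from h import *
goto(494.7,-42.6,320,12.4)
p=arm.camera_params('top')
# ring
for px in [(238,455),(238,395+45)]:
    uv=np.array(px)/4+[180,130]-.375
    print('ring near outer',onplane(p,uv,222),onplane(p,uv,199))
uv=np.array([(44,262),(437,262)])/4+[180,130]-.375
print(onplane(p,uv,210))
E
```

```text
t 0.1 pos [ 146.6 -607.4  403.7] yaw 13.56 tilt [-0.0005  0.0019] shift [-470.8  467.2   84.6] spin 1.16 F [ 0.  -1.2  1.1] w 85.2
ring near outer [[553.10783766 232.82976371 222.        ]] [[554.76234547 235.98029392 199.        ]]
ring near outer [[561.93998246 232.95276145 222.        ]] [[563.7678306  236.10570562 199.        ]]
[[669.08374688 350.77878043 210.        ]
 [670.19387893 117.23758805 210.        ]]
```

```bash
python3 -m jog '[[[-40,40,0,0],[-80,80,0,0],[-120,120,0,0],[-160,159,0,0],[-200,199,0,0]]]' 85 && python3 -m jog '[[[-40,40,0,0],[-80,80,0,0],[-120,120,0,0],[-160,159,0,0],[-200,199,0,0]]]'; python3 -c "
from h import *
goto(494.7,-42.6,320,12.4)"
```

```text
clock: 0.72
position: [295.0, -365.4, 403.8]
ee_rot: [-0.118, 0.993, 0.001, -0.0]
contact_force: [0.4, 0.3, 0.6]
gripper_width: 84.9
clock: 1.35
position: [443.3, -123.3, 404.2]
ee_rot: [-0.118, 0.993, 0.001, -0.0]
contact_force: [0.3, -0.7, 0.3]
gripper_width: 85.1
t 1.35 pos [ 443.3 -123.3  404.2] yaw 13.55 tilt [-0.0008  0.0022] shift [-68.9  66.2  84.3] spin 1.15 F [ 0.3 -0.7  0.3] w 85.1
```

```bash
python3 -m jog '[[[-34,33,10,0.5],[-69,66,30,1.1],[-69,66,60,1.1],[-69,66,84,1.1],[-69,66,84,1.1]]]'; python3 - <<'E'
from h import *
goto(494.7,-42.6,245.4,12.4)
p=arm.camera_params('wrist');im,d=arm.get_image('wrist');cv2.imwrite('pics/w1.png',im);np.save('pics/w1_d.npy',d)
print(p)
E
```

```text
clock: 1.98
position: [494.1, -42.8, 318.4]
ee_rot: [-0.108, 0.994, 0.001, -0.003]
contact_force: [0.4, -0.5, 0.4]
gripper_width: 85.2
t 1.98 pos [494.1 -42.8 318.4] yaw 12.45 tilt [-0.0061  0.0013] shift [-1.  -0.1 73. ] spin 0.05 F [ 0.4 -0.5  0.4] w 85.2
{'mtx': array([[416.78200518,   0.        , 317.04945996],
       [  0.        , 416.78200518, 241.49011748],
       [  0.        ,   0.        ,   1.        ]]), 'k1': -0.08190983377839293, 'R': array([[-0.21517857,  0.9765715 ,  0.00250728],
       [ 0.94131758,  0.20672569,  0.26680649],
       [ 0.2600373 ,  0.05977119, -0.96374686]]), 't': array([ 147.61480655, -466.05369889,  169.75564309])}
```

View pics/w1.png

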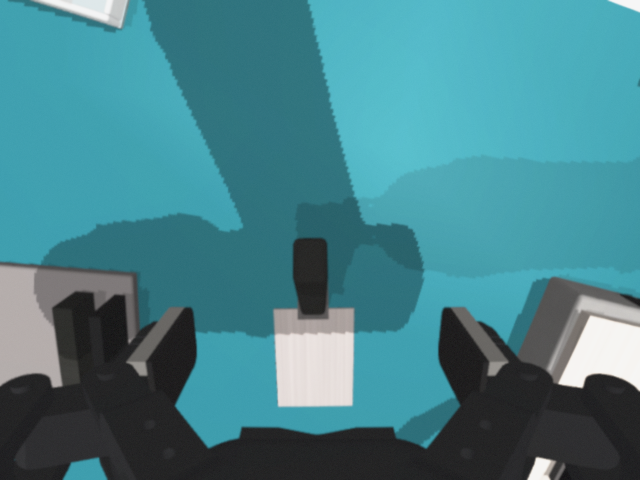

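The handle top (310,240) and blade (315,358) sit between the open fingers (inner edges at 195 and 440). Nothing else is in the way of a straight descent.

```bash
python3 - <<'E'
from h import *
p=arm.camera_params('wrist')
print(onplane(p,[(310,241)],113),onplane(p,[(275,309),(354,308),(353,406),(279,407)],2).round(1))
c=onplane(p,[(275,309),(354,308),(353,406),(279,407)],2)
print(c.mean(0), [np.degrees(np.arctan2(*(a-b)[1::-1])) for a,b in ((c[2],c[1]),(c[3],c[0]))])
goto(494.7,-42.6,245.4,12.4)
E
```

```text
[[475.61938329 -50.11275792 113.        ]] [[563.8 -59.6   2. ]
 [550.2  -1.9   2. ]
 [635.5  18.6   2. ]
 [649.4 -40.2   2. ]]
[599.7199075  -20.77873751   2.        ] [np.float64(13.49926065472729), np.float64(12.758489165595487)]
t 2.02 pos [494.8 -42.8 319.9] yaw 12.47 tilt [-0.0026  0.0015] shift [-0.2  0.1 74.5] spin 0.07 F [ 1.3 -0.1 -0. ] w 84.8
```

```bash
python3 -m jog '[[[-1.5,-1,20,-0.4],[-1.5,-1.2,40,-0.4],[-1.5,-1.2,60,-0.4],[-1.5,-1.2,74,-0.4],[-1.5,-1.2,74.5,-0.4]]]' && python3 -m jog '[[[0,0,0,0],[0,0,0,0],[0,0,0,0],[0,0,0,0],[0,0,0,0]]]' 0; python3 - <<'E'
from h import *
goto(496.5,-43.5,245.4,12.8)
E
```

```text
clock: 2.65
position: [496.4, -43.7, 245.3]
ee_rot: [-0.112, 0.994, 0.001, -0.002]
contact_force: [-0.1, 0.1, -0.0]
gripper_width: 85.1
clock: 3.28
position: [496.5, -43.7, 245.7]
ee_rot: [-0.112, 0.994, 0.001, -0.001]
contact_force: [-2.3, -0.0, 4.0]
gripper_width: 15.1
t 3.27 pos [496.5 -43.7 245.7] yaw 12.87 tilt [-0.0027  0.0012] shift [-0.1  0.2  0.3] spin 0.07 F [-2.3 -0.   4. ] w 15.1
```

```bash
python3 -m jog '[[[0,0,-3,0],[0,0,-20,0],[0,0,-50,0],[0,0,-80,0],[0,0,-100,0]]]'; python3 -m jog '[[[0,0,0,0],[0,0,0,0],[0,0,0,0],[0,0,0,0],[0,0,0,0]]]'; python3 - <<'E'
from h import *
np.set_printoptions(precision=1,suppress=True)
goto(400,240,345,-1.5)
p=arm.camera_params('wrist');im,d=arm.get_image('wrist');cv2.imwrite('pics/w2.png',im);np.save('pics/w2_d.npy',d)
pt=arm.camera_params('top');im,d=arm.get_image('top');cv2.imwrite('pics/top1.png',im);np.save('pics/top1_d.npy',d)
crop(im,(260,180,420,300),5,'pics/c3.png')
E
```

```text
clock: 3.9
position: [496.6, -43.8, 346.8]
ee_rot: [-0.112, 0.994, 0.001, -0.001]
contact_force: [-0.5, -0.3, -1.0]
gripper_width: 15.3
clock: 4.53
position: [496.5, -43.8, 346.4]
ee_rot: [-0.112, 0.994, 0.001, -0.001]
contact_force: [0.4, -0.5, -1.8]
gripper_width: 15.2
t 4.53 pos [496.5 -43.8 346.4] yaw 12.87 tilt [-0.  0.] shift [ 30.9 298.2   2.1] spin 14.37 F [ 0.4 -0.5 -1.8] w 15.2
```

View pics/w2.png

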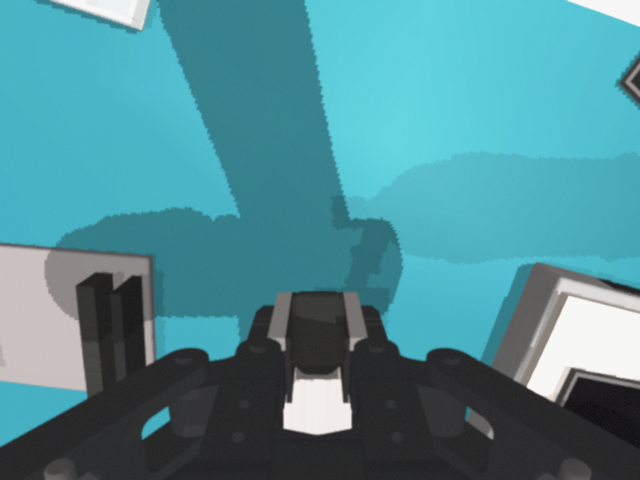

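View pics/c3.png

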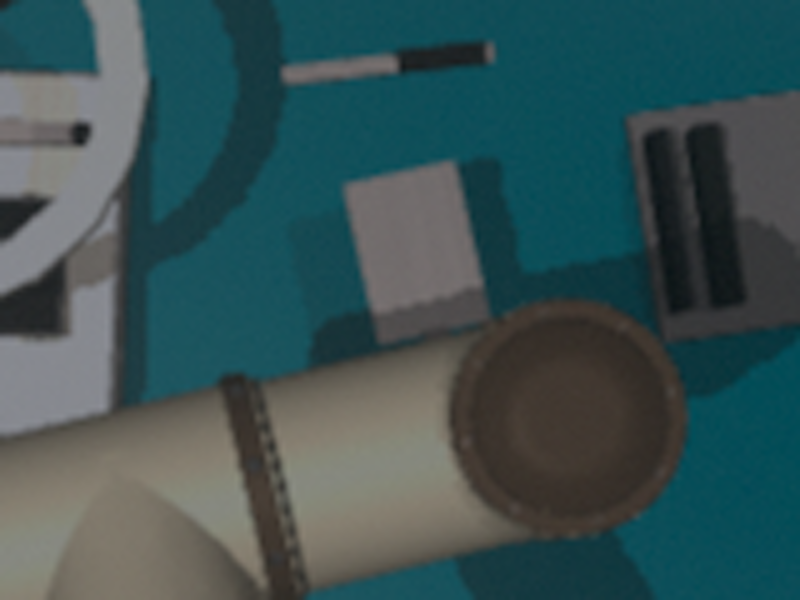

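```bash
cat >> h.py <<'E'
def fit(Q):
    Q=Q[np.isfinite(Q).all(1)];c=np.median(Q,0);Q=Q[abs(Q[:,2]-c[2])<15];c=Q.mean(0)
    n=np.linalg.svd(Q-c)[2][2];n=n*np.sign(n[2]);return c,n,len(Q)
def inpoly(shape,poly,er=1):
    m=np.zeros(shape[:2],np.uint8);cv2.fillPoly(m,[np.round(poly).astype(np.int32)],1)
    return cv2.erode(m,np.ones((2*er+1,2*er+1)))>0
E
python3 - <<'E'
from h import *
np.set_printoptions(precision=3,suppress=True)
p=arm.camera_params('top');d=np.load('pics/top1_d.npy');C=cloud(p,d,(0,0,640,480))
poly=np.array([(345,183),(457,160),(487,310),(378,343)])/5+[260,180]-.4
c,n,k=fit(C[inpoly(d.shape,poly)]);print('blade centre',c,'normal',n,k,'pitch deg',np.degrees(n[0]/n[2]),'roll y',np.degrees(n[1]/n[2]))
X=onplane(p,poly,c[2]);print(X,X.mean(0));e=X[0]+X[1]-X[2]-X[3];print(np.degrees(np.arctan2(e[1],e[0])))
s=arm.read_state();dlt=X.mean(0)-s['position'];a=np.radians(12.87);print('along',dlt[0]*np.cos(a)+dlt[1]*np.sin(a),'across',-dlt[0]*np.sin(a)+dlt[1]*np.cos(a),dlt)
pw=arm.camera_params('wrist');print('wcam',-pw['R'].T@pw['t'])
print('reference: table normal',fit(C[200:250,440:490].reshape(-1,3)), 'plate',fit(C[245:262,218:275].reshape(-1,3)))
for v in (255,263,270): print(C[v,374],C[v,330])
E
```

```text
blade centre [598.191 -19.837 103.21 ] normal [ 0.005 -0.002  1.   ] 639 pitch deg 0.2885944697246015 roll y -0.13275756659188123
[[633.094  17.374 103.21 ]
 [645.367 -41.328 103.21 ]
 [566.639 -56.503 103.21 ]
 [549.361   0.386 103.21 ]] [598.615 -20.018 103.21 ]
11.198028150185607
along 104.78922169604539 across 0.441714644659001 [ 102.058   23.771 -243.371]
wcam [428.978 -59.461 315.546]
reference: table normal (array([ 618.349, -380.736,    2.281]), array([-0.011, -0.055,  0.998]), 2026) plate (array([539.457, 237.268,  51.597]), array([-0.098,  0.004,  0.995]), 966)
[510.716 -42.725 534.796] [512.426  31.818 498.372]
[496.948 -42.809 533.062] [497.694  32.333 508.98 ]
[484.879 -42.805 532.113] [485.288  32.371 509.149]
```

```bash
python3 - <<'E'
from h import *
goto(392,245,346,-1.5)
E
```

```text
t 4.62 pos [496.6 -43.8 346.6] yaw 12.87 tilt [-0.0027  0.0014] shift [ 37.6 304.8   1.3] spin 14.37 F [-0.5 -0.2 -2.2] w 14.9
```

```bash
python3 -m jog '[[[3,20,0,1],[8,55,0,3],[13,95,0,5],[17,135,0,7],[21,170,0,8]]]' && python3 -c "
from h import *
goto(392,245,346,-1.5)"
```

```text
clock: 5.25
position: [437.7, 118.5, 347.2]
ee_rot: [-0.042, 0.999, 0.001, -0.001]
contact_force: [0.9, 0.5, -1.1]
gripper_width: 15.6
t 5.25 pos [437.7 118.5 347.2] yaw 4.85 tilt [-0.0021  0.0019] shift [ 34.9 129.9   1.5] spin 6.35 F [ 0.9  0.5 -1.1] w 15.6
```

```bash
python3 -m jog '[[[9,35,0,2],[18,70,0,4],[27,105,0,5.5],[33,124,0,6.3],[35,130,0,6.3]]]' && python3 -m jog '[[[0,0,0,0],[0,0,10,0],[0,0,20,0],[0,0,30,0],[0,0,30,0]]]'&& python3 - <<'E'
from h import *
goto(392,245,296,-1.5)
for n in ('wrist','top','side'):
    im,d=arm.get_image(n);cv2.imwrite(f'pics/{n}3.png',im);np.save(f'pics/{n}3_d.npy',d)
    if n=='top': crop(im,(180,150,340,270),5,'pics/c4.png')
    if n=='side': crop(im,(240,180,440,330),4,'pics/c5.png')
E
```

```text
clock: 5.88
position: [391.5, 246.0, 347.5]
ee_rot: [0.012, 1.0, 0.001, -0.001]
contact_force: [0.2, -0.6, -0.9]
gripper_width: 14.9
clock: 6.5
position: [391.3, 245.6, 316.3]
ee_rot: [0.012, 1.0, -0.0, -0.002]
contact_force: [0.4, 0.1, -1.6]
gripper_width: 15.2
t 6.5 pos [391.3 245.6 316.3] yaw -1.39 tilt [-0.0039 -0.    ] shift [-0.8 -0.6 20.3] spin 0.11 F [ 0.4  0.1 -1.6] w 15.2
```

View pics/c4.png

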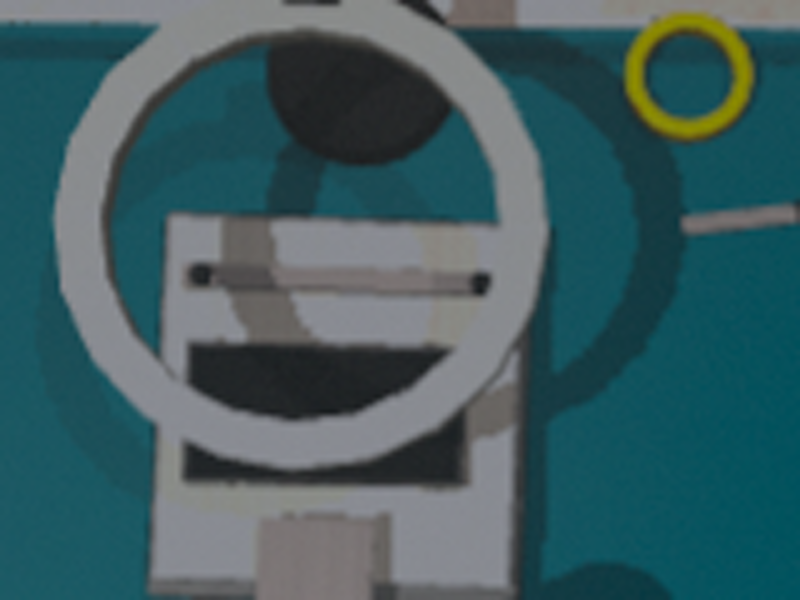

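View pics/c5.png

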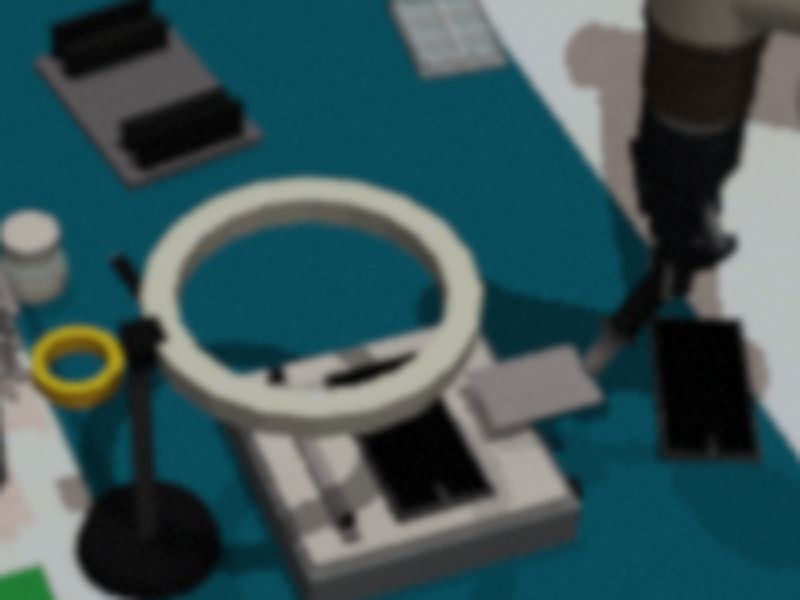

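View pics/wrist3.png

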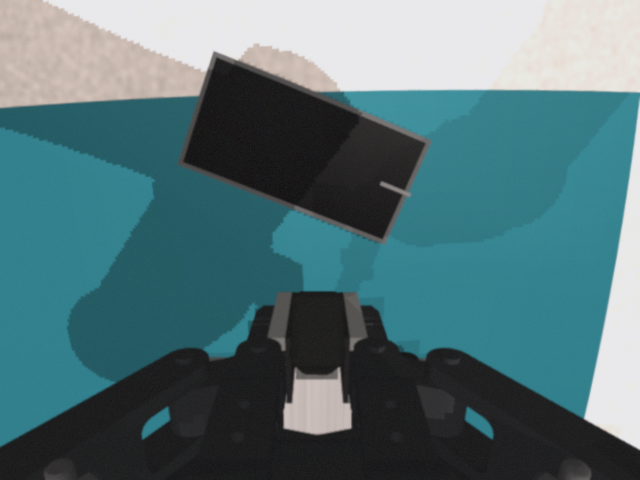

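```bash
python3 - <<'E'
from h import *
np.set_printoptions(precision=1,suppress=True)
p=arm.camera_params('top')
f=lambda L:np.array(L,float)/5+[180,150]-.4
X=onplane(p,f([(258,518),(388,515)]),73);print('tip',X,X.mean(0))
print('phone',onplane(p,f([(189,343),(183,483),(465,484)]),59))
print('bar',onplane(p,f([(190,286),(488,296)]),60))
print('bar far',onplane(p,f([(190,262),(488,271)]),60))
E
```

```text
tip [[537.8 273.7  73. ]
 [539.4 205.3  73. ]] [538.6 239.5  73. ]
phone [[632.5 314.   59. ]
 [557.2 315.8  59. ]
 [556.8 165.8  59. ]]
bar [[663.2 313.8  60. ]
 [658.3 154.2  60. ]]
bar far [[676.2 314.   60. ]
 [671.9 154.3  60. ]]
```

Before the push, the tip is at x=539, y≈240, in line with the phone (near edge x=557, y centre 241). The bar face is at about 661. I'll lower onto the plate gently.

```bash
python3 -m jog '[[[0,0,6,0],[0,0,12,0],[0,0,17,0],[0,0,18,0],[0,0,18,0]]]' && python3 -m jog '[[[0,0,1,0],[0,0,1.5,0],[0,0,2,0],[0,0,2.5,0],[0,0,2.5,0]]]'; python3 -c "
from h import *
goto(500,240,296,-1.5)"
```

```text
clock: 7.28
position: [391.6, 246.2, 299.6]
ee_rot: [0.012, 1.0, 0.001, -0.001]
contact_force: [0.1, -0.2, -0.5]
gripper_width: 15.2
clock: 7.9
position: [391.6, 246.2, 297.1]
ee_rot: [0.012, 1.0, 0.001, -0.001]
contact_force: [0.7, 0.0, -0.8]
gripper_width: 15.0
t 7.9 pos [391.6 246.2 297.1] yaw -1.35 tilt [-0.0017  0.0022] shift [-108.5   -3.7    0.9] spin 0.15 F [ 0.7  0.  -0.8] w 15.0
```

```bash
python3 -m jog '[[[0,0,0.4,0],[0,0,0.8,0],[0,0,1.2,0],[0,0,1.5,0],[0,0,1.5,0]]]'; python3 -m jog '[[[0,0,0.3,0],[0,0,0.6,0],[0,0,0.8,0],[0,0,0.8,0],[0,0,0.8,0]]]'
```

```text
clock: 8.52
position: [391.7, 246.3, 295.8]
ee_rot: [0.012, 1.0, 0.001, -0.001]
contact_force: [-0.3, -0.2, -0.9]
gripper_width: 15.5
clock: 9.15
position: [391.7, 246.4, 295.3]
ee_rot: [0.012, 1.0, 0.001, -0.001]
contact_force: [-2.5, -0.4, 4.1]
gripper_width: 15.5
```

```bash
python3 -m jog '[[[-3,-0.5,0,0],[-6,-1,0,0],[-9,-1.5,0,0],[-12,-1.5,0,0],[-15,-1.5,0,0]]]'; python3 -m jog '[[[-3,0,0,0],[-6,0,0,0],[-9,0,0,0],[-12,0,0,0],[-15,0,0,0]]]'; python3 -c "
from h import *
goto(500,242,295.5,-1.5)"
```

```text
clock: 9.78
position: [406.9, 244.4, 295.3]
ee_rot: [0.012, 1.0, 0.001, -0.001]
contact_force: [-2.6, 0.3, 4.7]
gripper_width: 15.1
clock: 10.4
position: [421.9, 244.0, 295.5]
ee_rot: [0.012, 1.0, 0.001, -0.001]
contact_force: [-4.9, 0.7, 7.3]
gripper_width: 15.3
t 10.4 pos [421.9 244.  295.5] yaw -1.34 tilt [-0.0018  0.0018] shift [-78.2  -0.1  -0.1] spin 0.16 F [-4.9  0.7  7.3] w 15.3
```

```bash
cat >> h.py <<'E'
def look(tag,tb=(180,150,340,270),sb=(240,180,440,330)):
    for n,b,s in (('top',tb,5),('side',sb,4)):
        im,d=arm.get_image(n);cv2.imwrite(f'pics/{n}_{tag}.png',im);np.save(f'pics/{n}_{tag}_d.npy',d)
        crop(cv2.convertScaleAbs(im,alpha=1.8,beta=15),b,s,f'pics/{tag}_{n}.png')
E
python3 -m jog '[[[-3,0,0,0],[-6,0,0,0],[-9,0,0,0],[-12,0,0,0],[-15,0,0,0]]]'; python3 -c "
from h import *
goto(500,242,295.5,-1.5);look('p1')"
```

```text
clock: 11.02
position: [436.6, 243.4, 295.8]
ee_rot: [0.012, 1.0, 0.0, -0.002]
contact_force: [-5.0, -0.1, 8.6]
gripper_width: 15.5
t 11.03 pos [436.6 243.4 295.8] yaw -1.34 tilt [-0.0032  0.0009] shift [-63.4   0.1   0.1] spin 0.16 F [-5.  -0.1  8.6] w 15.5
```

View pics/p1_top.png

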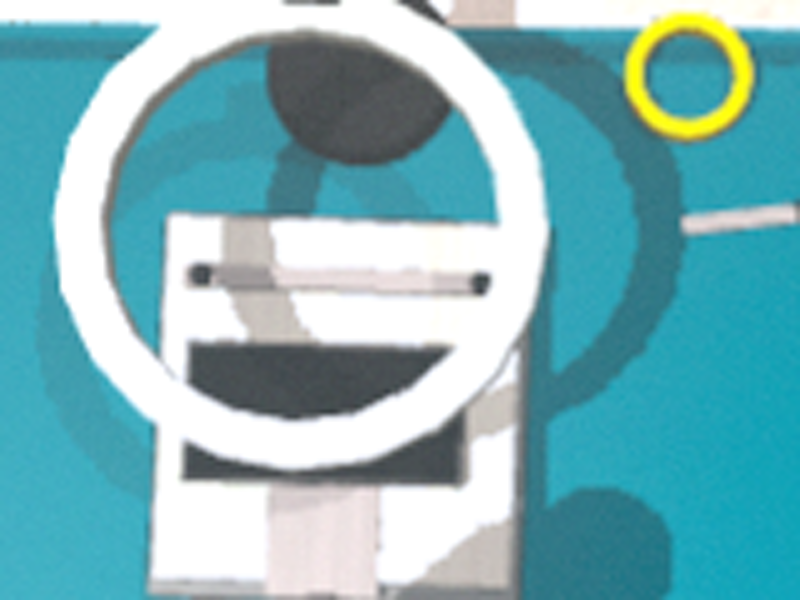

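View pics/p1_side.png

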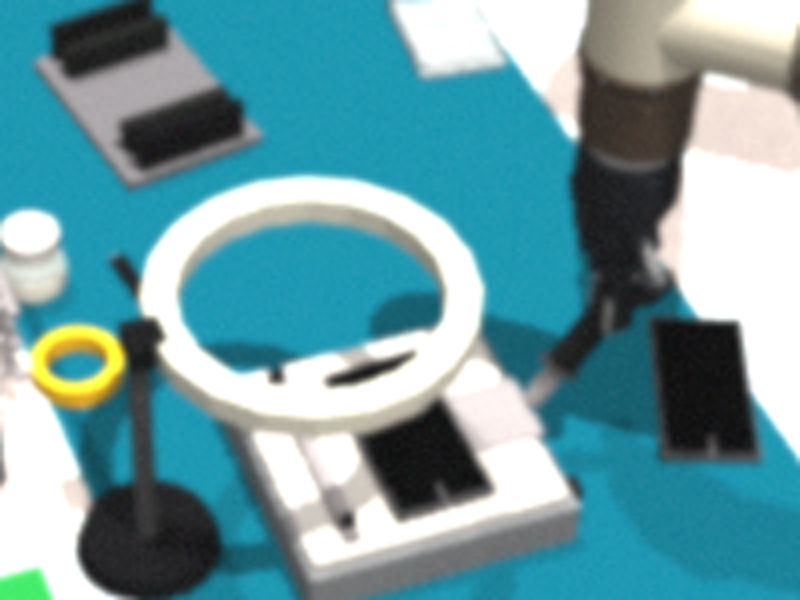

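The blade is already sliding under the phone, whose near edge has stayed near row 483. I'll continue, easing the downward pressure slightly.

```bash
python3 -m jog '[[[-3,0,-0.2,0],[-6,0,-0.3,0],[-9,0,-0.3,0],[-12,0,-0.3,0],[-15,0,-0.3,0]]]';python3 -m jog '[[[-3,0,0,0],[-6,0,0,0],[-9,0,0,0],[-12,0,0,0],[-15,0,0,0]]]'; python3 -c "
from h import *
goto(500,242,295.5,-1.5);look('p2')"
```

```text
clock: 11.75
position: [452.0, 243.0, 295.8]
ee_rot: [0.012, 1.0, 0.0, -0.002]
contact_force: [-3.1, 0.1, 3.3]
gripper_width: 15.5
clock: 12.38
position: [467.2, 242.6, 295.8]
ee_rot: [0.012, 1.0, 0.0, -0.002]
contact_force: [-3.8, 0.4, 4.6]
gripper_width: 15.3
t 12.38 pos [467.2 242.6 295.8] yaw -1.35 tilt [-0.0031  0.0006] shift [-32.8   0.2   0.2] spin 0.15 F [-3.8  0.4  4.6] w 15.3
```

View pics/p2_top.png

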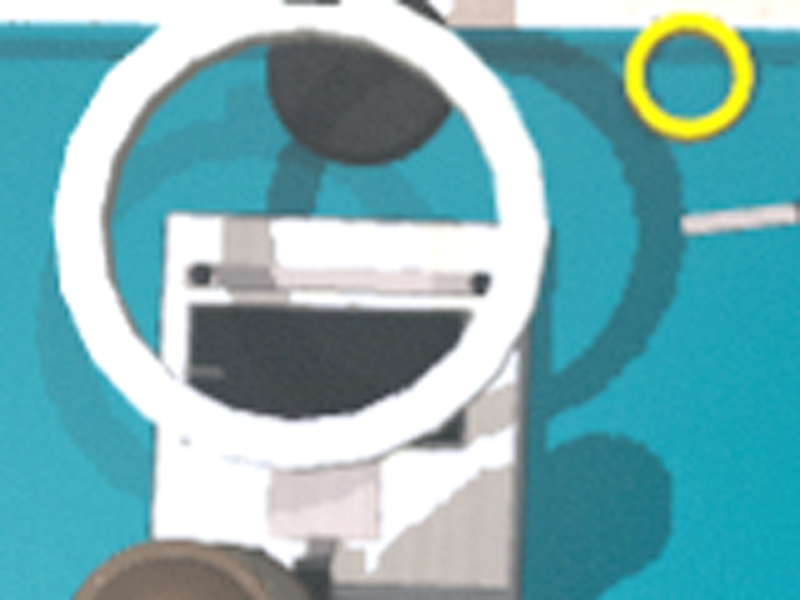

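View pics/p2_side.png

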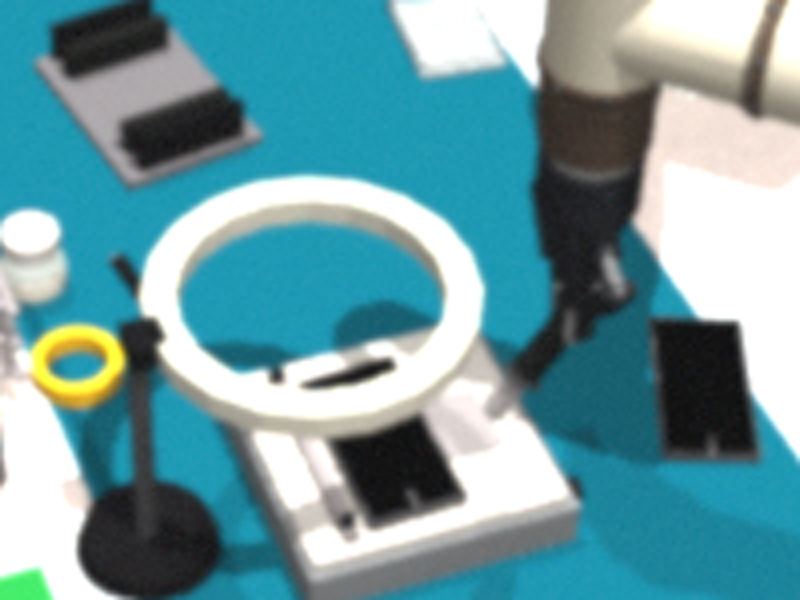

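The phone has been pushed about 20 mm and is close to the bar (far edge at row 305, bar at row 290). The side view shows clear space between gripper and ring. Continuing.

```bash
python3 -m jog '[[[-3,0,0,0],[-6,0,0,0],[-9,0,0,0],[-12,0,0,0],[-15,0,0,0]]]'; python3 -c "
from h import *
goto(500,242,295.5,-1.5);look('p3')"
```

```text
clock: 13.1
position: [482.5, 242.3, 295.8]
ee_rot: [0.012, 1.0, 0.0, -0.001]
contact_force: [-4.7, 0.1, 4.6]
gripper_width: 15.0
t 13.1 pos [482.5 242.3 295.8] yaw -1.36 tilt [-0.0029  0.0006] shift [-17.5   0.2   0.3] spin 0.14 F [-4.7  0.1  4.6] w 15.0
```

View pics/p3_top.png

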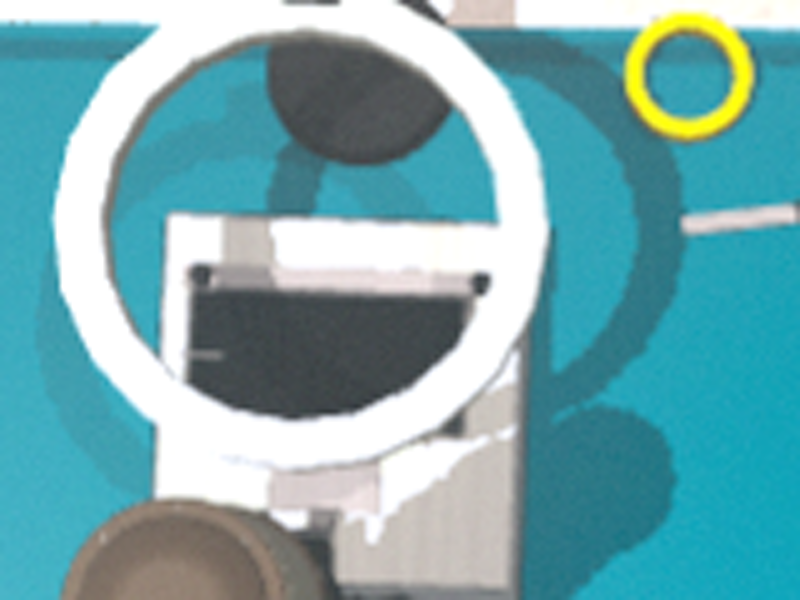

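View pics/p3_side.png

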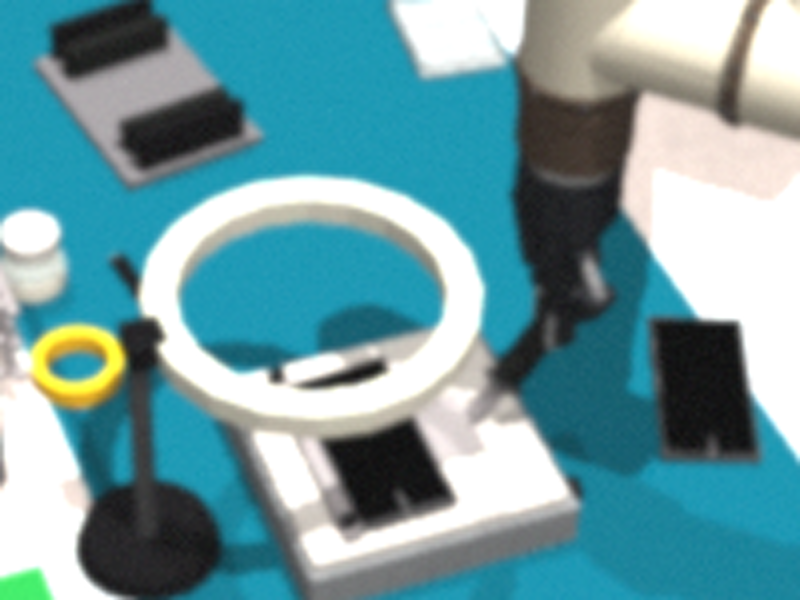

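The phone is now against the bar (far edge at row 290) and the tip is at x≈630. I'll advance about 19 mm more, which puts the tip past the centre of mass (x≈640) and keeps the gripper clear of the ring edge at x≈553.

```bash
python3 -m jog '[[[-2,0,0,0],[-4,0,0,0],[-6,0,0,0],[-8,0,0,0],[-10,0,0,0]]]'; python3 -m jog '[[[-2,0,0,0],[-4,0,0,0],[-6,0,0,0],[-8,0,0,0],[-9.5,0,0,0]]]';python3 -c "
from h import *
goto(500,242,295.5,-1.5);look('p4')"
```

```text
clock: 13.82
position: [492.4, 242.0, 295.8]
ee_rot: [0.012, 1.0, 0.0, -0.002]
contact_force: [-5.9, 0.5, 6.3]
gripper_width: 15.1
clock: 14.45
position: [501.6, 241.6, 295.8]
ee_rot: [0.012, 1.0, -0.0, -0.002]
contact_force: [-6.8, 1.2, 5.8]
gripper_width: 15.2
t 14.45 pos [501.6 241.6 295.8] yaw -1.37 tilt [-0.005  -0.0001] shift [1.6 0.3 0.3] spin 0.13 F [-6.8  1.2  5.8] w 15.2
```

View pics/p4_top.png

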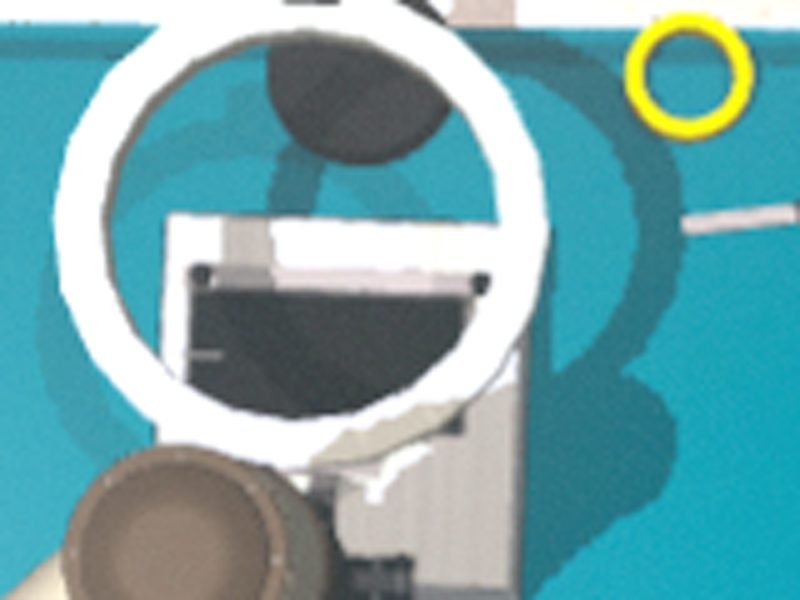

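View pics/p4_side.png

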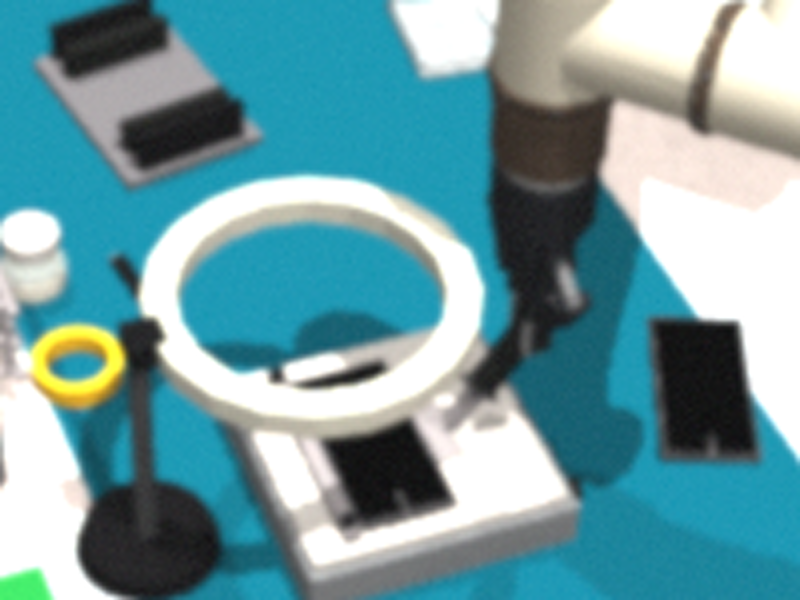

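```bash
python3 -m jog '[[[-1,0,0,0],[-2,0,0,0],[-2.5,0,0,0],[-2.5,0,-0.2,0],[-2.5,0,-0.5,0]]]'; python3 -m jog '[[[0,0,-1,0],[0,0,-2,0],[0,0,-3,0],[0,0,-4,0],[0,0,-5,0]]]';python3 -m jog '[[[0,0,-1,0],[0,0,-2,0],[0,0,-3,0],[0,0,-4,0],[0,0,-4,0]]]';python3 -c "
from h import *
goto(500,242,305.5,-1.5);look('p5')"
```

```text
clock: 15.18
position: [504.2, 241.5, 296.0]
ee_rot: [0.012, 1.0, -0.0, -0.002]
contact_force: [-3.5, -0.4, 1.9]
gripper_width: 15.3
clock: 15.8
position: [504.2, 241.5, 300.7]
ee_rot: [0.012, 1.0, -0.0, -0.003]
contact_force: [0.6, -0.8, -4.0]
gripper_width: 15.4
clock: 16.42
position: [504.2, 241.5, 304.9]
ee_rot: [0.012, 1.0, -0.0, -0.003]
contact_force: [0.4, 0.4, -4.3]
gripper_width: 15.6
t 16.43 pos [504.2 241.5 304.9] yaw -1.39 tilt [-0.0053 -0.0002] shift [ 4.3  0.4 -0.6] spin 0.11 F [ 0.4  0.4 -4.3] w 15.6
```

View pics/p5_top.png

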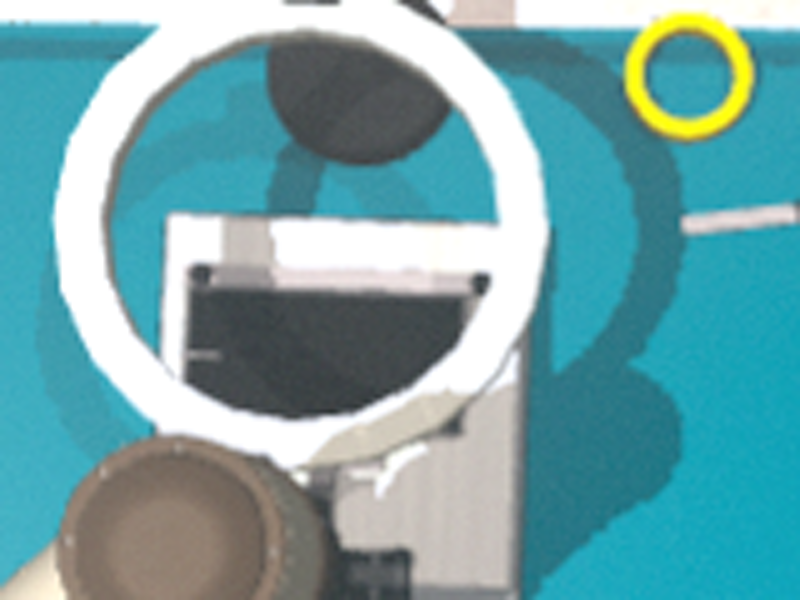

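View pics/p5_side.png

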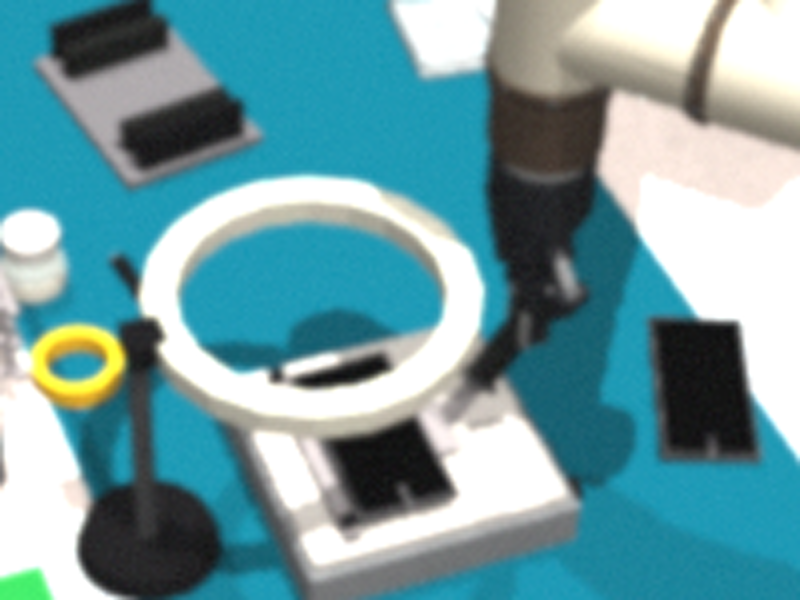

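```bash
python3 - <<'E'
from h import *
np.set_printoptions(precision=3,suppress=True)
p=arm.camera_params('top')
for t,tag in (('p4','on plate'),('p5','lifted')):
    d=np.load(f'pics/top_{t}_d.npy');C=cloud(p,d,(0,0,640,480))
    poly=np.array([(195,297),(455,300),(420,385),(310,408),(220,385)])/5+[180,150]-.4
    c,n,k=fit(C[inpoly(d.shape,poly)]);print(tag,c,n,k)
E
```

```text
on plate [630.734 242.742  61.819] [-0.    -0.001  1.   ] 796
lifted [629.81  241.578  69.848] [ 0.026 -0.002  1.   ] 795
```

The phone is carried: its surface rose 8 mm with 1.5° of forward droop, and the load on the tool grew by about 2.5 N. Now I'll retreat slowly.

```bash
python3 -m jog '[[[1,0,-1,0],[3,0,-2,0],[6,0,-2,0],[10,0,-2,0],[15,0,-2,0]]]'; python3 -m jog '[[[6,0,0,0],[12,0,0,0],[18,0,0,0],[24,0,0,0],[30,0,0,0]]]';python3 -m jog '[[[6,0,0,0],[11,0,0,0],[15,0,0,0],[18,0,0,0],[19,0,0,0]]]';python3 -m jog '[[[0,0,-3,0],[0,0,-9,0],[0,0,-16,0],[0,0,-23,0],[0,0,-28,0]]]';python3 -c "
from h import *
goto(440,242,346,-1.5);look('p6')"
```

```text
clock: 17.15
position: [488.9, 241.8, 306.8]
ee_rot: [0.012, 1.0, -0.0, -0.003]
contact_force: [-0.6, 0.6, -3.5]
gripper_width: 14.9
clock: 17.77
position: [458.5, 242.6, 307.0]
ee_rot: [0.012, 1.0, -0.0, -0.003]
contact_force: [-0.3, -0.4, -3.2]
gripper_width: 15.3
clock: 18.4
position: [439.3, 243.0, 307.2]
ee_rot: [0.012, 1.0, -0.0, -0.003]
contact_force: [0.4, -0.3, -3.3]
gripper_width: 15.4
clock: 19.02
position: [439.6, 243.1, 335.9]
ee_rot: [0.012, 1.0, 0.0, -0.002]
contact_force: [1.2, 0.2, -4.1]
gripper_width: 15.3
t 19.02 pos [439.6 243.1 335.9] yaw -1.39 tilt [-0.0048  0.0003] shift [ -0.4  -1.  -10.1] spin 0.11 F [ 1.2  0.2 -4.1] w 15.3
```

View pics/p6_top.png

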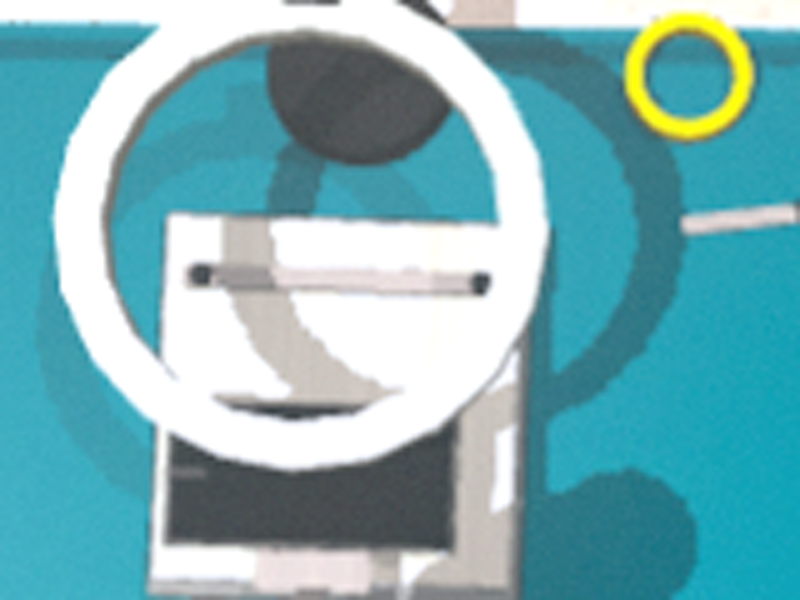

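View pics/p6_side.png

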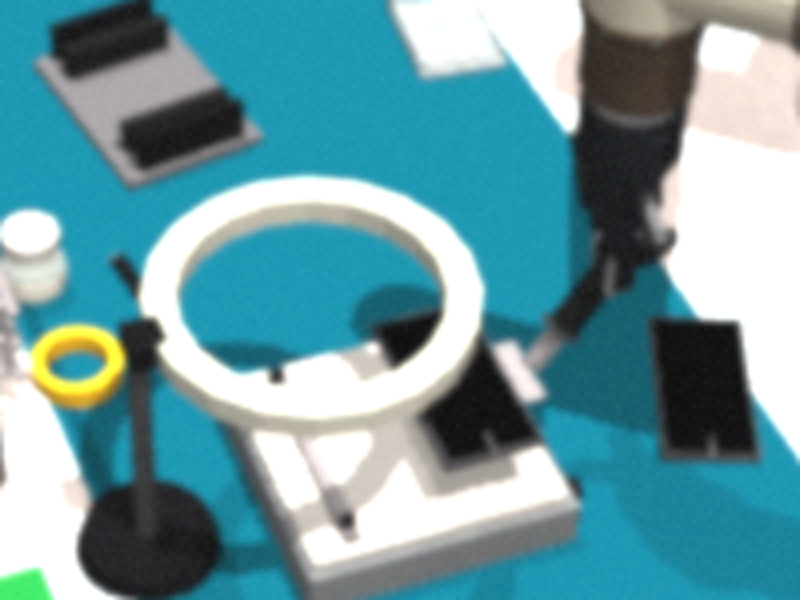

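The phone sits well on the blade. It's clear of the bar and the gripper is clear of the ring. Now I'll carry it sideways toward the cradle with gentle ramps.

```bash
python3 -m jog '[[[0,-3,-1,0],[0,-9,-3,0],[0,-18,-6,0],[0,-28,-9,0],[0,-39,-11,0]]]' && python3 -m jog '[[[0,-12,0,0],[0,-24,0,0],[0,-37,0,0],[0,-50,0,0],[0,-63,0,0]]]' && python3 -m jog '[[[0,-13,0,0],[0,-26,0,0],[0,-39,0,0],[0,-52,0,0],[0,-65,0,0]]]'&& python3 -c "
from h import *
goto(515,-265,346,8)"
```

```text
clock: 19.75
position: [438.7, 203.3, 347.2]
ee_rot: [0.012, 1.0, 0.0, -0.002]
contact_force: [-1.0, -0.1, -4.6]
gripper_width: 15.2
clock: 20.38
position: [437.1, 139.4, 347.1]
ee_rot: [0.012, 1.0, 0.0, -0.002]
contact_force: [-0.1, -0.4, -4.0]
gripper_width: 15.4
clock: 21.0
position: [435.5, 73.6, 347.1]
ee_rot: [0.012, 1.0, 0.0, -0.002]
contact_force: [-0.2, -0.9, -3.2]
gripper_width: 15.2
t 21.0 pos [435.5  73.6 347.1] yaw -1.39 tilt [-0.004   0.0009] shift [ -87.7 -336.5    0.5] spin -9.39 F [-0.2 -0.9 -3.2] w 15.2
```

```bash
python3 -m jog '[[[-3,-13,0,-0.5],[-6.5,-26.5,0,-1.1],[-10,-40,0,-1.7],[-13.5,-53.5,0,-2.3],[-17,-67,0,-2.9]]]' && python3 -m jog '[[[-3,-13.5,0,-0.6],[-6,-27,0,-1.2],[-9,-40.5,0,-1.8],[-12,-54,0,-2.4],[-15,-67.5,0,-3]]]' && python3 -c "
from h import *
goto(515,-265,346,8)"
```

```text
clock: 21.62
position: [450.9, 5.3, 347.0]
ee_rot: [-0.013, 1.0, 0.0, -0.002]
contact_force: [0.3, -0.4, -3.5]
gripper_width: 15.0
clock: 22.25
position: [467.7, -62.7, 346.8]
ee_rot: [-0.04, 0.999, 0.0, -0.002]
contact_force: [-0.5, -0.1, -3.9]
gripper_width: 15.4
t 22.25 pos [467.7 -62.7 346.8] yaw 4.56 tilt [-0.0046  0.0004] shift [ -31.1 -205.4    0.5] spin -3.44 F [-0.5 -0.1 -3.9] w 15.4
```

```bash
python3 -m jog '[[[-2,-13.5,0,-0.6],[-4,-27,0,-1.2],[-6,-40.5,0,-1.8],[-8,-54,0,-2.4],[-10,-66,0,-3]]]' && python3 -m jog '[[[-2,-11,0,-0.2],[-4,-20,0,-0.4],[-5,-27,0,-0.4],[-6,-31,0,-0.4],[-6,-32,0,-0.4]]]'&& python3 -m jog '[[[0,0,0,0],[0,0,0,0],[0,0,0,0],[0,0,0,0],[0,0,0,0]]]' && python3 -c "
from h import *
goto(515,-265,346,8);look('p7',(330,160,490,280),(180,120,380,270))"
```

```text
clock: 22.88
position: [482.9, -128.7, 346.6]
ee_rot: [-0.066, 0.998, 0.0, -0.003]
contact_force: [-0.1, -0.2, -4.6]
gripper_width: 15.3
clock: 23.5
position: [493.1, -159.7, 346.5]
ee_rot: [-0.07, 0.998, 0.0, -0.003]
contact_force: [-0.0, 0.3, -3.8]
gripper_width: 15.4
clock: 24.12
position: [493.1, -159.7, 346.5]
ee_rot: [-0.07, 0.998, 0.0, -0.003]
contact_force: [-0.4, 0.7, -3.5]
gripper_width: 15.3
t 24.12 pos [ 493.1 -159.7  346.5] yaw 7.98 tilt [-0.0051  0.0001] shift [  -7.1 -107.4    0.4] spin -0.02 F [-0.4  0.7 -3.5] w 15.3
```

View pics/p7_top.png

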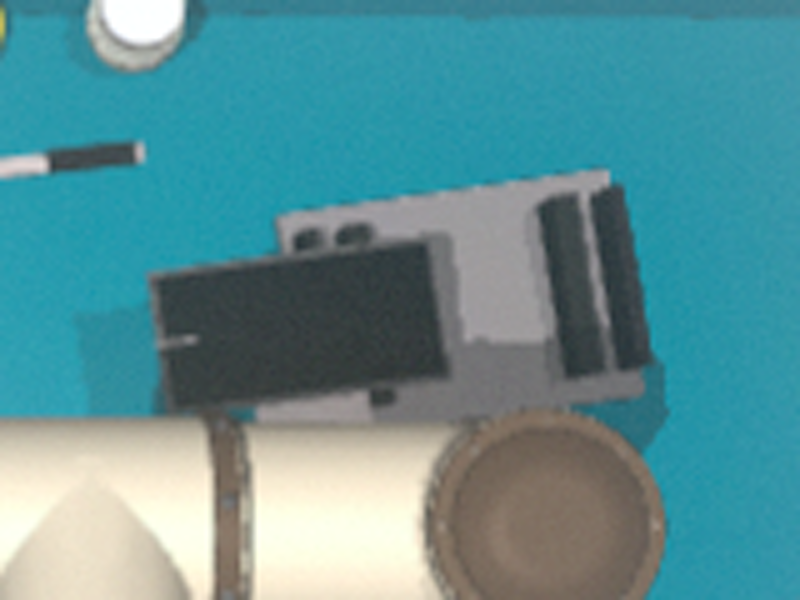

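View pics/p7_side.png

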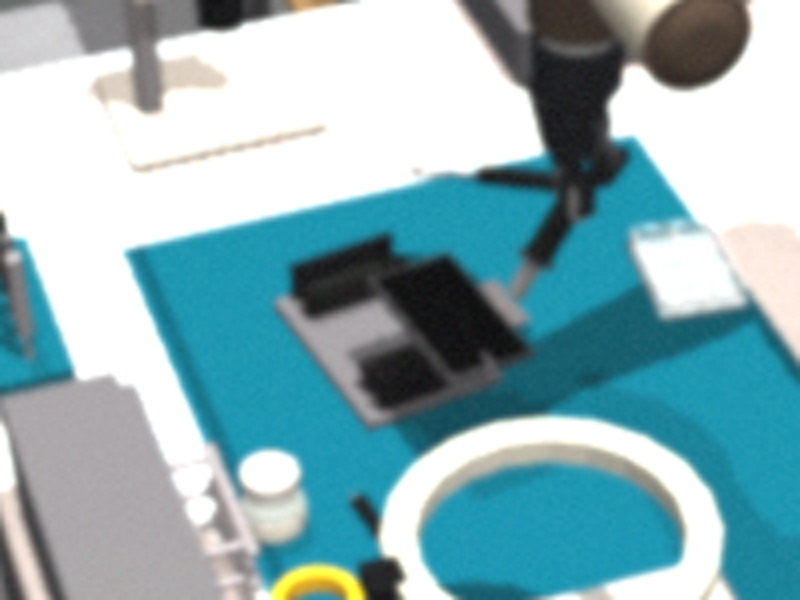

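```bash
python3 - <<'E'
from h import *
np.set_printoptions(precision=2,suppress=True)
p=arm.camera_params('top');d=np.load('pics/top_p7_d.npy');C=cloud(p,d,(0,0,640,480))
poly=np.array([(150,274),(430,239),(449,378),(172,410)])/5+[330,160]-.4
c,n,k=fit(C[inpoly(d.shape,poly,2)]);print('depth',c,n,k)
X=onplane(p,poly,c[2]-1.7);print(X,'centre',X.mean(0));e=X[0]+X[1]-X[2]-X[3];print('yaw',np.degrees(np.arctan2(e[1],e[0])));e=X[0]+X[3]-X[1]-X[2];print('yaw2',np.degrees(np.arctan2(-e[0],e[1])))
s=arm.read_state();print('tcp->phone',X.mean(0)-s['position'])
f=lambda L:np.array(L,float)/5+[310,170]-.4
RL=onplane(p,f([(437,178),(472,173),(497,352),(463,357)]),40)[:,:2]
RR=onplane(p,f([(645,150),(680,145),(705,322),(668,327)]),40)[:,:2]
LL=onplane(p,f([(395,182),(423,178),(447,358),(420,363)]),48)[:,:2]
LR=onplane(p,f([(692,141),(722,136),(751,314),(721,319)]),48)[:,:2]
print('ribs',RL.mean(0),RR.mean(0),(RL.mean(0)+RR.mean(0))/2,np.linalg.norm(RL.mean(0)-RR.mean(0)))
e=RL.mean(0)-RR.mean(0);print(np.degrees(np.arctan2(-e[0],e[1])))
print('lips',LL.mean(0),LR.mean(0),(LL.mean(0)+LR.mean(0))/2,np.linalg.norm(LL.mean(0)-LR.mean(0)))
print(RL,RR)
# depth-based: points above cradle base in top0
d=np.load('pics/top0_d.npy');C=cloud(p,d,(0,0,640,480))[190:255,380:465]
m=(C[...,2]>33);q=C[m];print(m.sum(),q.mean(0),'minmaxmid');r=cv2.minAreaRect(q[:,:2].astype(np.float32));print(r)
E
```

```text
depth [ 610.71 -141.29  111.43] [0.01 0.   1.  ] 1283
[[ 637.18  -63.14  109.73]
 [ 655.92 -209.71  109.73]
 [ 583.06 -218.35  109.73]
 [ 566.17  -74.03  109.73]] centre [ 610.58 -141.31  109.73]
yaw 7.727867435949483
yaw2 6.982806647885217
tcp->phone [ 117.48   18.36 -236.77]
ribs [ 624.07 -189.75] [ 640.32 -304.15] [ 632.19 -246.95] 115.54853312292168
8.085742184779145
lips [ 620.22 -163.  ] [ 644.03 -327.76] [ 632.13 -245.38] 166.46626226439204
[[ 672.08 -173.8 ]
 [ 674.9  -193.16]
 [ 576.03 -205.36]
 [ 573.25 -186.67]] [[ 687.91 -288.93]
 [ 690.73 -308.32]
 [ 592.71 -319.86]
 [ 589.92 -299.49]]
724 [ 634.4  -252.43   42.59] minmaxmid
((634.761474609375, -248.72682189941406), (100.23097229003906, 179.57171630859375), 8.264141082763672)
```

```bash
python3 -c "
from h import *
goto(515.4,-267.4,346,8.5)"; python3 -m jog '[[[0,-4,0,0],[-1,-13,0,-0.2],[-2,-24,0,-0.4],[-3,-36,0,-0.5],[-4,-48,0,-0.5]]]' && python3 -m jog '[[[-1,-12,0,0],[-1.5,-24,0,0],[-2,-34,0,0],[-3,-42,0,0],[-3,-48,0,0]]]'; python3 -c "
from h import *
goto(515.4,-267.4,346,8.5)"
```

```text
t 24.23 pos [ 493.1 -159.7  346.5] yaw 7.98 tilt [-0.0051  0.0001] shift [  -7.1 -109.8    0.4] spin -0.52 F [-0.2  0.1 -4. ] w 15.4
clock: 24.85
position: [503.9, -207.7, 346.3]
ee_rot: [-0.074, 0.997, 0.0, -0.003]
contact_force: [-0.2, -0.7, -2.6]
gripper_width: 15.1
clock: 25.48
position: [514.1, -255.2, 346.2]
ee_rot: [-0.074, 0.997, 0.0, -0.003]
contact_force: [0.1, -0.9, -3.7]
gripper_width: 15.6
t 25.48 pos [ 514.1 -255.2  346.2] yaw 8.45 tilt [-0.0053  0.0001] shift [  0.5 -12.3   0.2] spin -0.05 F [ 0.1 -0.9 -3.7] w 15.6
```

```bash
python3 -m jog '[[[0,-4,0,0],[0.5,-8,3,0],[0.5,-11,8,0],[0.5,-12.3,14,0],[0.5,-12.3,20,0]]]' && python3 -m jog '[[[0,0,4,0],[0,0,8,0],[0,0,10,0],[0,0,11,0],[0,0,11,0]]]'; python3 -c "
from h import *
goto(515.4,-267.4,315,8.5);look('p8',(350,160,510,280),(180,120,380,270))"
```

```text
clock: 26.1
position: [515.2, -267.4, 325.6]
ee_rot: [-0.074, 0.997, 0.0, -0.003]
contact_force: [-0.0, -0.7, -3.8]
gripper_width: 15.6
clock: 26.72
position: [515.2, -267.4, 314.7]
ee_rot: [-0.074, 0.997, 0.0, -0.003]
contact_force: [0.4, 0.1, -2.8]
gripper_width: 15.2
t 26.73 pos [ 515.2 -267.4  314.7] yaw 8.46 tilt [-0.0056  0.0002] shift [-0.2 -0.  -0.3] spin -0.04 F [ 0.4  0.1 -2.8] w 15.2
```

View pics/p8_top.png

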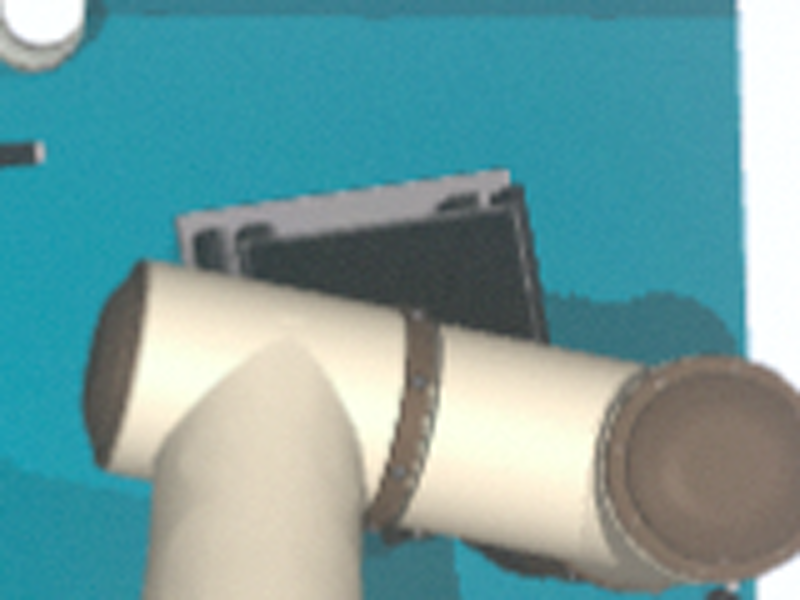

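View pics/p8_side.png

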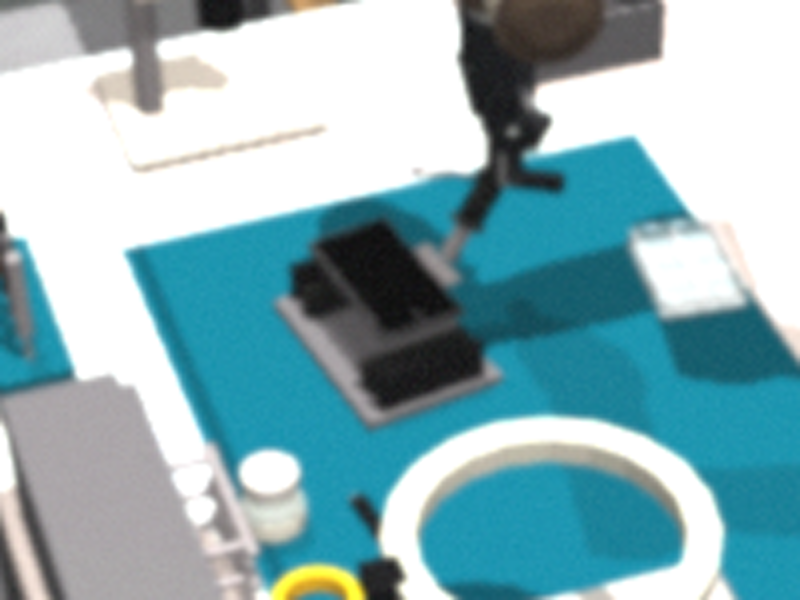

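```bash
python3 - <<'E'
from h import *
np.set_printoptions(precision=2,suppress=True)
p=arm.camera_params('top');d=np.load('pics/top_p8_d.npy');C=cloud(p,d,(0,0,640,480))
poly=np.array([(242,242),(517,206),(535,325),(400,305),(250,270)])/5+[350,160]-.4
c,n,k=fit(C[inpoly(d.shape,poly,2)]);print('depth',c,n,k)
X=onplane(p,poly[:2],c[2]-1.7)[:,:2];print(X);u=(X[0]-X[1])/np.linalg.norm(X[0]-X[1]);print('len',np.linalg.norm(X[0]-X[1]),'yaw',np.degrees(np.arctan2(-u[0],u[1])))
fwd=np.array([u[1],-u[0]]);cen=X.mean(0)-38*fwd;print('phone centre',cen)
a=np.radians(8.1);r=cen-[632.7,-248];print('in cradle frame',r@[np.cos(a),np.sin(a)],r@[-np.sin(a),np.cos(a)])
ps=arm.camera_params('side')
f=lambda L:np.array(L,float)/4+[180,120]-.4
print('side phone FL? corners',onplane(ps,f([(313,247),(385,222),(458,300),(396,328)]),c[2]-1.7))
E
```

```text
depth [ 646.8  -263.67   79.26] [ 0.01 -0.    1.  ] 614
[[ 658.89 -169.55]
 [ 678.66 -317.5 ]]
len 149.26069419035346 yaw 7.6121706003193035
phone centre [ 631.11 -248.56]
in cradle frame -1.6556107136090217 -0.3309175718983569
side phone FL? corners [[ 675.41 -307.54   77.56]
 [ 604.92 -319.17   77.56]
 [ 581.99 -192.8    77.56]
 [ 643.47 -176.27   77.56]]
```

The phone is centred over the cradle to within 2 mm and parallel within 0.5°. I'll lower it.

```bash
python3 -m jog '[[[0,0,5,0],[0,0,11,0],[0,0,17,0],[0,0,22,0],[0,0,25,0]]]' && python3 -m jog '[[[0,0,1,0],[0,0,2,0],[0,0,3,0],[0,0,4,0],[0,0,5,0]]]'; python3 -m jog '[[[0,0,0.8,0],[0,0,1.6,0],[0,0,2.4,0],[0,0,3.2,0],[0,0,4,0]]]'
```

```text
clock: 27.45
position: [515.0, -267.4, 289.2]
ee_rot: [-0.074, 0.997, 0.0, -0.003]
contact_force: [0.5, -0.6, -3.3]
gripper_width: 15.2
clock: 28.08
position: [515.1, -267.5, 284.5]
ee_rot: [-0.074, 0.997, 0.0, -0.003]
contact_force: [-0.4, -0.1, -2.5]
gripper_width: 15.0
clock: 28.7
position: [515.2, -267.5, 280.5]
ee_rot: [-0.074, 0.997, 0.0, -0.002]
contact_force: [-0.1, 0.1, -0.9]
gripper_width: 15.3
```

```bash
python3 -m jog '[[[0,0,2,0],[0,0,4,0],[0,0,7,0],[0,0,10,0],[0,0,12,0]]]'; python3 -c "
from h import *
goto(515.4,-267.4,315,8.5);look('p9',(350,160,510,280),(180,120,380,270))
np.set_printoptions(precision=3,suppress=True)
p=arm.camera_params('top');d=np.load('pics/top_p9_d.npy');C=cloud(p,d,(0,0,640,480))
poly=np.array([(242,255),(510,222),(530,320),(400,305),(250,275)])/5+[350,160]-.4
print(fit(C[inpoly(d.shape,poly,2)]))"
```

```text
clock: 29.32
position: [515.1, -267.5, 268.2]
ee_rot: [-0.074, 0.997, 0.0, -0.003]
contact_force: [0.0, -0.6, -1.3]
gripper_width: 15.3
t 29.32 pos [ 515.1 -267.5  268.2] yaw 8.47 tilt [-0.0054 -0.    ] shift [ -0.1   0.  -46.8] spin -0.03 F [ 0.  -0.6 -1.3] w 15.3
(array([ 647.059, -272.   ,   49.379]), array([ 0.028, -0.005,  1.   ]), 450)
```

View pics/p9_side.png

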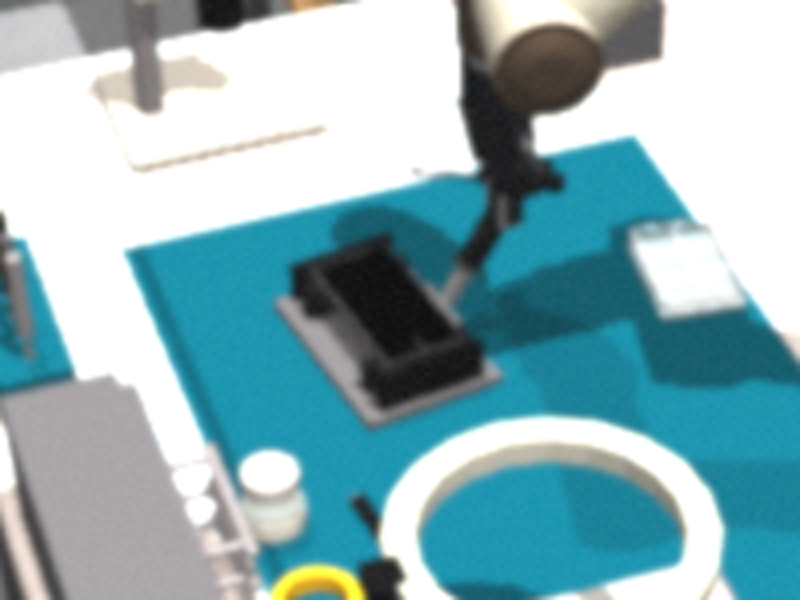

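View pics/p9_top.png

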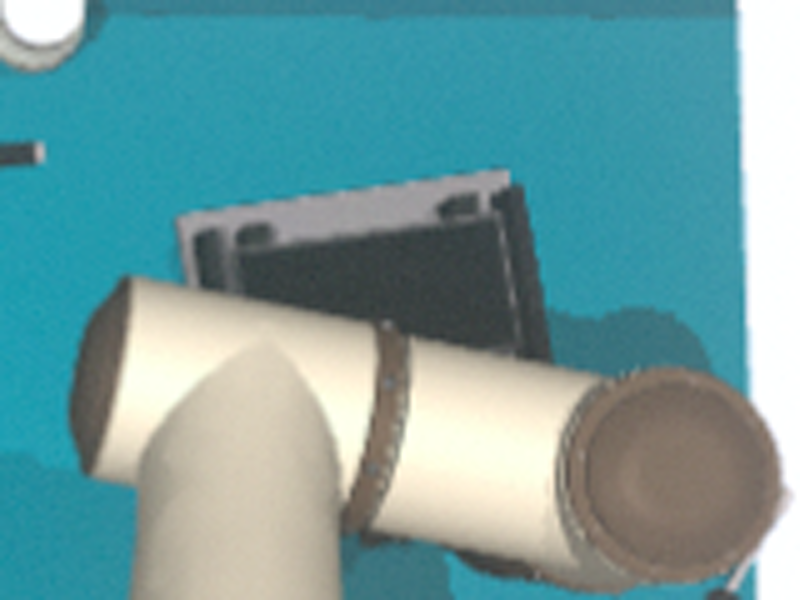

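```bash
python3 - <<'E'
from h import *
np.set_printoptions(precision=1,suppress=True)
p=arm.camera_params('top')
print('tray',onplane(p,[(405,309),(443,311),(441,342),(401,340)],22)[:,:2])
print('driver',onplane(p,[(482,304),(490,295),(507,258)],12)[:,:2])
E
```

```text
tray [[ 388.  -194.7]
 [ 382.7 -298.8]
 [ 299.3 -291.2]
 [ 304.7 -182.3]]
driver [[ 401.3 -409.8]
 [ 426.  -432.7]
 [ 528.4 -483.4]]
```

The phone lies on the ribs between the lips and the blade is about 15 mm below it. The tray's far edge (x≈388) is clear of the blade's exit path. I'll withdraw straight back.

```bash
python3 -m jog '[[[3,0,0,0],[8,0,0,0],[14,0,0,0],[20,0,0,0],[26,0,0,0]]]' && python3 -m jog '[[[8,0,0,0],[17,0,0,0],[26,0,0,0],[35,0,0,0],[44,0,0,0]]]' && python3 -m jog '[[[10,0,0,0],[20,0,0,0],[30,0,0,0],[38,0,0,0],[42,0,0,0]]]' && python3 -m jog '[[[2,0,-8,0],[2,0,-25,0],[2,0,-45,0],[2,0,-65,0],[2,0,-75,0]]]'; python3 -c "
from h import *
goto(470,-43,346,12.4);look('p10',(330,140,490,260),(180,120,380,270))
np.set_printoptions(precision=3,suppress=True)
p=arm.camera_params('top')"
```

```text
clock: 30.05
position: [488.8, -271.4, 268.4]
ee_rot: [-0.074, 0.997, 0.0, -0.003]
contact_force: [0.4, 0.8, -1.4]
gripper_width: 15.0
clock: 30.68
position: [444.6, -277.9, 268.7]
ee_rot: [-0.074, 0.997, 0.0, -0.003]
contact_force: [-0.3, -0.5, -1.0]
gripper_width: 15.5
clock: 31.3
position: [402.6, -284.2, 269.0]
ee_rot: [-0.074, 0.997, 0.0, -0.003]
contact_force: [1.1, 0.7, -1.2]
gripper_width: 15.4
clock: 31.92
position: [401.3, -284.6, 345.5]
ee_rot: [-0.074, 0.997, -0.0, -0.001]
contact_force: [0.8, 1.4, -0.8]
gripper_width: 15.1
t 31.93 pos [ 401.3 -284.6  345.5] yaw 8.46 tilt [-0.0029 -0.0009] shift [-103.5  228.8   -0.9] spin -3.94 F [ 0.8  1.4 -0.8] w 15.1
```

View pics/p10_top.png

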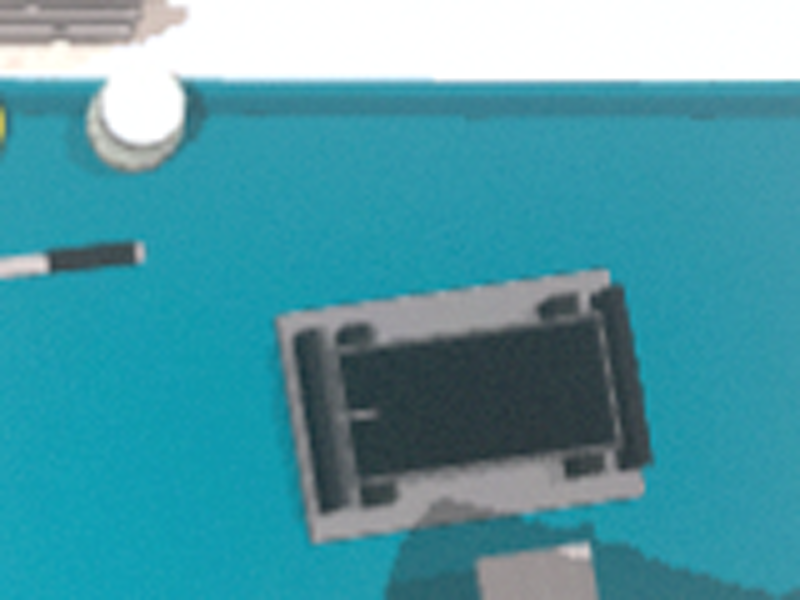

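View pics/p10_side.png

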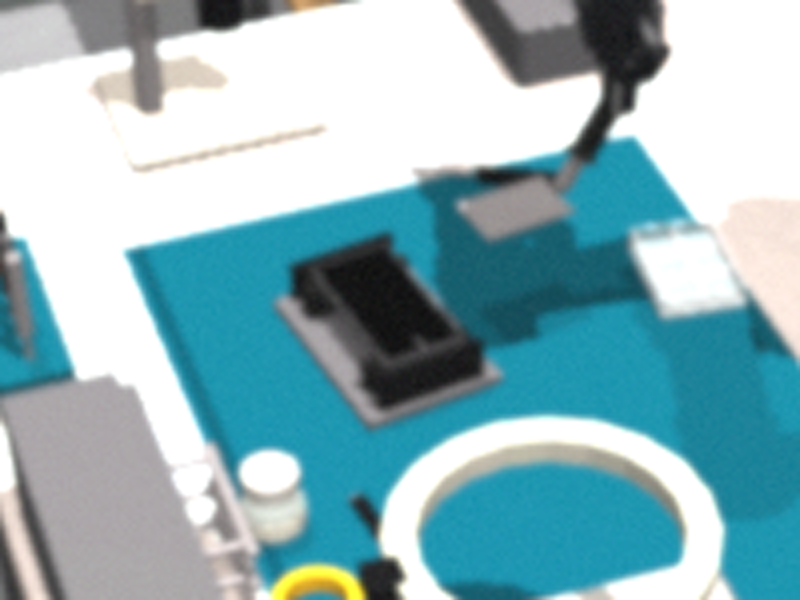

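The phone rests flat and centred: its near edge is at row 475 and far edge at row 325, with rib ends visible on both sides and both lips outside it. Now I'll take the spatula back to its old spot.

```bash
python3 -m jog '[[[-8,20,0,-0.5],[-24,52,0,-1.3],[-40,88,0,-2.2],[-56,124,0,-3],[-72,160,0,-3.9]]]' && python3 -c "
from h import *
goto(475,-43,250,12.4)"
```

```text
clock: 32.65
position: [449.0, -114.5, 344.1]
ee_rot: [-0.108, 0.994, -0.0, -0.002]
contact_force: [0.5, 0.6, -1.1]
gripper_width: 15.3
t 32.65 pos [ 449.  -114.5  344.1] yaw 12.38 tilt [-0.0043 -0.0009] shift [-41.2  64.2  93.9] spin -0.02 F [ 0.5  0.6 -1.1] w 15.3
```

```bash
python3 -m jog '[[[-16,26,0,0],[-32,50,0,0],[-41,64,10,0],[-41,64,30,0],[-41,64,50,0]]]' && python3 -m jog '[[[0,0,14,0],[0,0,26,0],[0,0,36,0],[0,0,42,0],[0,0,44,0]]]' && python3 -m jog '[[[0,0,0.8,0],[0,0,1.6,0],[0,0,2.2,0],[0,0,2.8,0],[0,0,3.2,0]]]'
```

```text
clock: 33.28
position: [474.6, -43.2, 292.2]
ee_rot: [-0.108, 0.994, -0.0, -0.003]
contact_force: [0.1, 0.3, 0.0]
gripper_width: 15.0
clock: 33.9
position: [474.4, -43.3, 248.0]
ee_rot: [-0.108, 0.994, -0.0, -0.003]
contact_force: [-0.4, -0.1, -1.5]
gripper_width: 15.1
clock: 34.52
position: [474.5, -43.3, 245.7]
ee_rot: [-0.108, 0.994, -0.0, -0.003]
contact_force: [-4.2, 0.2, 8.4]
gripper_width: 15.2
```

```bash
python3 -m jog '[[[0,0,-0.3,0],[0,0,-0.4,0],[0,0,-0.4,0],[0,0,-0.4,0],[0,0,-0.4,0]]]' && python3 -m jog '[[[0,0,0,0],[0,0,0,0],[0,0,0,0],[0,0,0,0],[0,0,0,0]]]' 70 && python3 -m jog '[[[0,0,0,0],[0,0,-5,0],[0,0,-20,0],[0,0,-40,0],[0,0,-60,0]]]' && python3 -m jog '[[[0,0,-25,0],[0,0,-55,0],[0,0,-85,0],[0,0,-105,0],[0,0,-110,0]]]'; python3 -c "
from h import *
goto(350,-43,360,12.4)"
```

```text
clock: 35.15
position: [474.5, -43.2, 246.1]
ee_rot: [-0.108, 0.994, -0.0, -0.003]
contact_force: [-0.9, 0.4, 0.7]
gripper_width: 15.0
clock: 35.78
position: [474.6, -43.2, 246.1]
ee_rot: [-0.108, 0.994, -0.0, -0.003]
contact_force: [-0.2, 0.9, -0.3]
gripper_width: 70.4
clock: 36.4
position: [474.8, -43.2, 307.0]
ee_rot: [-0.108, 0.994, -0.0, -0.003]
contact_force: [-0.6, -0.5, 0.2]
gripper_width: 69.9
clock: 37.02
position: [475.3, -43.1, 418.6]
ee_rot: [-0.108, 0.994, -0.0, -0.001]
contact_force: [-0.4, 0.6, -0.5]
gripper_width: 70.2
t 37.02 pos [475.3 -43.1 418.6] yaw 12.39 tilt [-0.0019 -0.0004] shift [122.3  27.   58.9] spin -0.01 F [-0.4  0.6 -0.5] w 70.2
```

Released and raised. I'll move the arm back a little for a clear view and do the final check.

```bash
python3 -m jog '[[[15,0,0,0],[40,0,0,0],[65,0,0,0],[80,0,0,0],[85,0,0,0]]]' && python3 - <<'E'
from h import *
np.set_printoptions(precision=3,suppress=True)
goto(350,-43,360,12.4);look('f',(300,160,500,310),(180,120,380,270))
im=cv2.imread('pics/top_f.png');crop(cv2.convertScaleAbs(im,alpha=1.6,beta=10),(160,140,520,350),2,'pics/f_all.png')
p=arm.camera_params('top');d=np.load('pics/top_f_d.npy');C=cloud(p,d,(0,0,640,480))
poly=np.array([(340,350),(600,318),(615,445),(358,475)])/5+[330,140]-.4
c,n,k=fit(C[inpoly(d.shape,poly,2)]);print('phone',c,n,k)
X=onplane(p,poly,49);print(X,X.mean(0));r=X.mean(0)[:2]-[632.7,-248];a=np.radians(8.1);print('in cradle',r@[np.cos(a),np.sin(a)],r@[-np.sin(a),np.cos(a)])
E
```

```text
clock: 37.65
position: [391.3, -61.6, 418.5]
ee_rot: [-0.108, 0.994, -0.0, -0.001]
contact_force: [0.3, 0.1, -0.3]
gripper_width: 70.0
t 37.65 pos [391.3 -61.6 418.5] yaw 12.39 tilt [-0.002 -0.   ] shift [36.2 27.  58.6] spin -0.01 F [ 0.3  0.1 -0.3] w 70.0
phone [ 632.194 -249.996   49.543] [ 0.005 -0.001  1.   ] 1074
[[ 658.597 -173.644   49.   ]
 [ 676.558 -316.483   49.   ]
 [ 606.672 -323.065   49.   ]
 [ 590.02  -182.492   49.   ]] [ 632.962 -248.921   49.   ]
in cradle 0.1295005759555838 -0.9488163905172702
```

View pics/f_all.png

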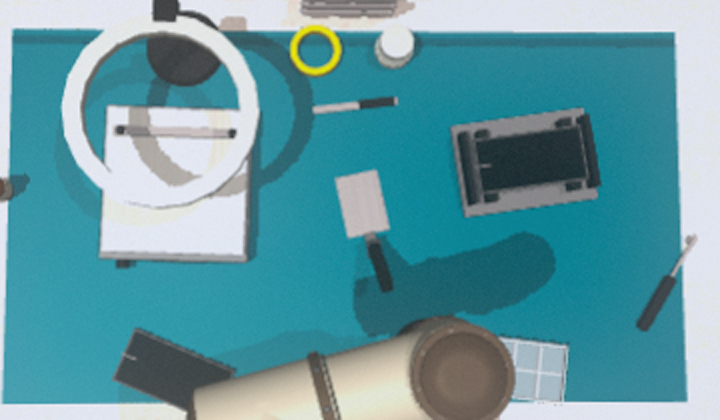

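View pics/f_top.png

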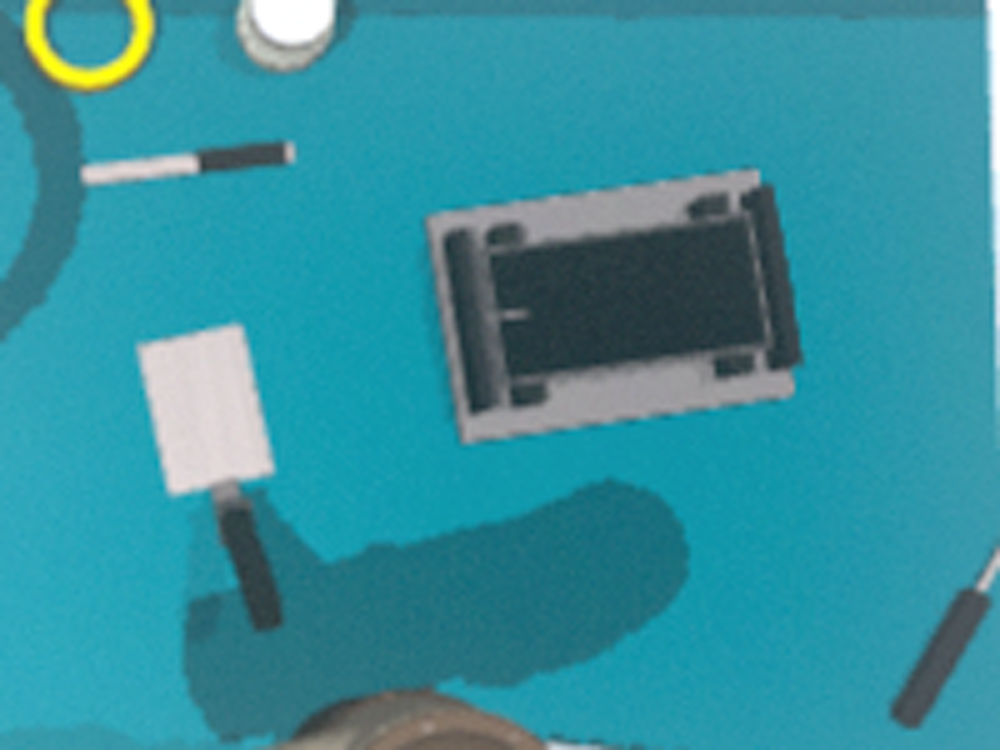

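View pics/f_side.png

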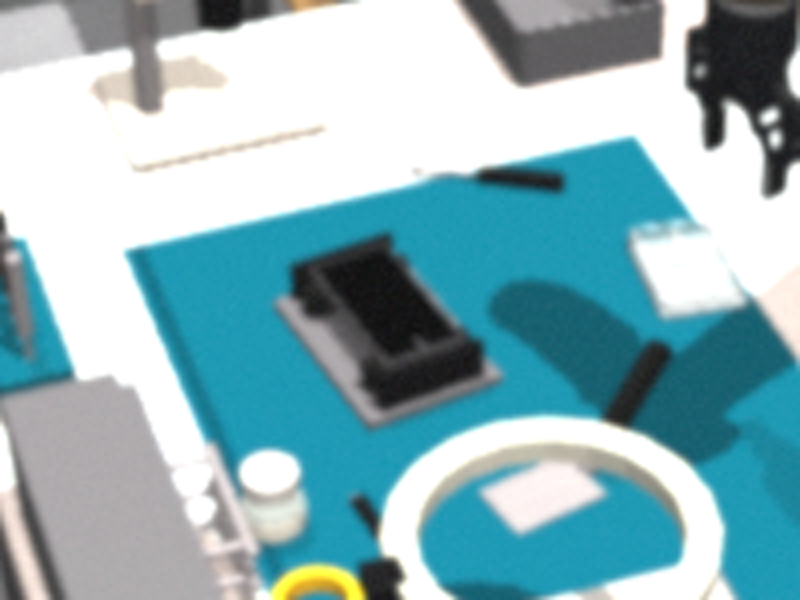

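The phone is flat and centred on the ribs, about 1 mm off. The spatula stands on its blade well clear of the cradle, and the bystanders in view look undisturbed. Handing in.

```bash
python3 -c "
from bench import arm
arm.job_done(); s=arm.read_state(); print(s['clock'],s['contact_force'])"
```

```text
the job is handed in; nothing more can be done
the job is handed in; nothing more can be done
```

The phone is on the cradle, the spatula stands on the bench, and I handed the job in at about 38 s of the 72 s allowed. I slid the spatula under the phone until the stop bar held it, lifted it 9 mm and drew it out from under the lamp. I then laid it on the cradle ribs, backed the blade out between them, and stood the spatula back near where it came from and let go.

**Last checks:**
- **Phone:** flat to within about 0.3° and about 1 mm from the cradle's centre. Both lips are outside it and the rib ends show on both long sides.
- **Spatula:** upright on its blade, well over 100 mm from the cradle. The gripper is clear of everything and reads about 0 N.
- **Forces:** the wrist force stayed below about 10 N in the readings at the end of each move. There was no sign of touching the lamp.
- **Bystanders:** those in the last pictures look unmoved by eye. The flux bottle was only partly in view, the arm covered part of the old phone and tray, and I did not measure any of them.

**Deviations and disagreements:**
- The tool can't be tilted, so I gripped the handle with vertical fingers, about 108 mm up it, instead of along its lean.
- Loaded, the blade dipped forward about 1.5° by the first depth fit and 0.6° by a later one.
- The side view put the phone a few millimetres from where the top view did. I trusted the top view.
- Just after lowering, one depth fit read a 1.6° tilt of the phone, probably from an area that took in the cradle lip. The last fit read level.
- One check picture (`f_top.png`) came out at 1000 x 750, over the size asked for.

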